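# Sort the test bench: vials, jars and spot plate

### The job

Tidy the test bench: stand the two slim vials upright in the small two-bay rack, one in each bay, and the two squat jars upright in the large two-bay tray, one in each bay. Lay the white spot plate flat, wells up, squarely in the middle of the ribbed rubber mat, its long side along the mat's long side. Leave the amber bottle and the glass dish standing where they are.

Things in the scene. Friction and masses are not known exactly. Their poses are not given: they have to be found in the camera images.
- vial_a_center (a point): Reagent vial (the two are alike): upright slim cylinder, 26 mm diameter, 85 mm tall, clear with a paper band and a flush black screw cap on the top 18 mm; 30 to 52 g. The point is its centre, 42.5 mm above its underside; z is up its axis. It starts standing on the table.
- vial_b_center (a point): Reagent vial (the two are alike): upright slim cylinder, 26 mm diameter, 85 mm tall, clear with a paper band and a flush black screw cap on the top 18 mm; 30 to 52 g. The point is its centre, 42.5 mm above its underside; z is up its axis. It starts standing on the table.
- jar_a_center (a point): Sample jar (the two are alike): upright squat cylinder, 48 mm diameter at its black lid (the top 14 mm), 46 mm below it, 60 mm tall, clear with a paper band; 60 to 104 g. The point is its centre, 30 mm above its underside; z is up its axis. It starts standing on the table.
- jar_b_center (a point): Sample jar (the two are alike): upright squat cylinder, 48 mm diameter at its black lid (the top 14 mm), 46 mm below it, 60 mm tall, clear with a paper band; 60 to 104 g. The point is its centre, 30 mm above its underside; z is up its axis. It starts standing on the table.
- plate_center (a point): Spot plate: flat white ceramic slab, 84 mm (its x) by 54 mm (its y) by 14 mm thick, six round wells marked on its top (z up); 90 to 156 g. The point is its centre, 7 mm above its underside. It starts flat on the table, its x axis within 35 degrees of straight ahead.
- vial_rack: Small two-bay rack, fixed: white open-topped tray, 54 mm (its x) by 104 mm (its y), 22 mm high, with one divider. Two square bays, each 46 mm inside, centred at y = +25 mm and y = -25 mm from its origin; walls and floor 4 mm thick, so the bays are 18 mm deep. Origin: centre of its underside on the table; z up.
- jar_tray: Large two-bay tray, fixed: white open-topped tray, 78 mm (its x) by 152 mm (its y), 14 mm high, with one divider. Two square bays, each 70 mm inside, centred at y = +37 mm and y = -37 mm from its origin; walls and floor 4 mm thick, so the bays are 10 mm deep. Origin: centre of its underside on the table; z up.
- mat: Dark rubber draining mat with thin grey ribs, fixed: flat, 116 mm (its x) by 86 mm (its y), 5 mm thick, no rim. Origin: centre of its underside on the table; z up.
- amber_center (a point): Amber dropper bottle with a white cap, a loose bystander: 36 mm diameter, 66 mm tall. The point is its centre, 33 mm up. Not to be moved.
- dish_center (a point): Closed flat glass dish, a loose bystander: 56 mm diameter, 19 mm tall. The point is its centre, 9.5 mm up. Not to be moved.
There are look-alikes about, which are no part of the job. Leave any purple or yellow look-alike of the part that bears jar_b_center alone.

How it is judged:
By the outcome, as a careful person would: the job done as asked, in the order asked, and still so for the second after the job is handed in, with the robot touching nothing.
It also fails if it takes over 115 s, if anything falls off the work surface, if the arm or the gripper's body presses on something with over 40 N, if the wrist force passes 120 N, or if a joint passes its speed limit or range.

### The arm

A 6-joint arm with a two-finger parallel gripper is mounted at the origin on the work surface. World frame = base frame: x ahead of the robot, y to its left, z up, the work surface at z = 0. Lengths are in mm, angles in degrees, forces in N, time in s.
With the tool pointing down it reaches from about 275 to 725 mm from the base axis. Payload 15.9 kg.
Tool frame: the origin (TCP) lies at the very end of the fingers, on their centre line; the grasp point (between the pads) lies 19 mm behind it (tcp_to_grasp is the distance from the TCP to the grasp point, in mm); z points along the fingers, y is the direction in which the jaws open and shut (so a half turn about z gives the same grasp; the last joint's range is limited). The gripper opens to 85 mm and grips with 20 to 120 N. Pads are 22 mm wide; open, the fingers measure 114 mm over their backs; the gripper's body (76 mm by 85 mm) begins 54 mm behind the grasp point. The pads swing forward as they close: fully open they stand 13 mm farther back than shut.
Start: joints at [-65.26, 12.198, -1.971, 75.831, 0, 90], TCP at [209.245, -454.094, 207.806] pointing down, gripper open.
Joint ranges: [-170.91, 170.91], [-42.67, 98.43], [-65.05, 77.54], [-120.47, 116.71], [-90, 82.35], [-180, 180]. Speed limits (degrees/s): [108.29, 108.29, 136.94, 147.25, 180, 180].

### API

Orientations are given as a 3x3 rotation matrix whose columns are the frame's x, y, z axes.
In Python, from plant import observe, capture, camera_info, job_done, spot_in, cut_out, mark_of, tcp_to_grasp gives the robot as it stands.
- The arm moves only by the shell command python3 -m creep 'ROWS' [OPENING] [FORCE]. ROWS is JSON, a list of rows, each an object of numbers: "tx", "ty", "tz": the shift along the tool's x, y, z in cm; "ax", "ay", "az": the turn, a rotation vector about the tool's x, y, z in degrees. A call has 1 to 12 rows; each row shifts and turns the commanded pose from where the row before left it, along the tool's axes as they then stand; what a row does not reach is not made up. A row lasts 1/12 s, in which the tool goes at most 41.7 mm and 7.16 degrees, less where a joint would pass 70% of its speed; a pose out of reach is approached as far as the arm can. A call is refused whole if a number of a shift passes 4.17 or a number of a turn 7.16, either way. A call with a gripper value outside its range is refused whole. OPENING is the closure, from 0 (fully open) to 1 (shut), set as the call begins (- or left out, the last holds). The fingers move at their own pace and stop on an object; FORCE is the grip in N (left out, the last holds). Time passes only in rows, so rows that do not move let the fingers close. It gives the time, the measured TCP pose, the force and the opening at its end, in the units of the state.
- observe(): the state, without advancing time (a new reading comes with each control period).
- capture(name): name is "side" or "top"; returns the picture (480x640x3 uint8, red, green, blue); there is no depth.
- camera_info(name): a dict with "fx", "fy", "cx", "cy" (pixels), "origin" and "rotation" of the camera in the world. Camera axes: x right, y down, z forward; pixel columns grow to the right and rows downward; lengths in mm; the calibration is good to about 2 mm. A picture is of the moment at which its call begins. camera_info takes no time and is no camera call.
- job_done(): hands the job in, once; it reports no verdict.
Trained networks look in the newest picture that a camera, given by its name, has taken for a name from the list of things; names that differ only in an ending like _2 or _b are one class to them, and where a whole thing is asked for, a point or a joint stands for the part that bears it (a point fixed in the world has none). Each returns a list of dicts, best first, with "score" (0 to 1); they miss things now and then, are a little off and sometimes report something else, mostly with a low value. They report only what shows in the picture. A call takes as long as a camera call. They do not tell look-alikes from the thing itself.
- spot_in(camera, target): "rect" ([left, top, width, height] in pixels, round what is visible of it).
- cut_out(camera, target): "mask" (480x640 bool, what is visible of it) and "rect" ([left, top, width, height] in pixels, round what is visible of it).
- mark_of(camera, target): "xy" ([column, row] in pixels: a listed point, or the origin of a listed thing).
The state is a dict: "time": time; "joints": joint angles; "joint_vel": joint speeds; "effort": joint torques, N m; "eef_pos": TCP position; "ee_rot": TCP orientation; "contact_force": force on the tool from outside, world axes, zero at the start; "ft_torque": the same for the moment, N m; "opening": finger opening in mm.
Only numpy, scipy, OpenCV 4.12 (cv2) and the standard library are available. Lean on these libraries where they do the work, as an engineer would, in place of code of your own. Each camera call takes 0.05 s, during which the arm holds its last target.

## Working session

There is one attempt and no reset: what is moved stays moved. The work goes in short steps, Python scripts to look and compute and a shell command to move; the robot and the scene stay as the last step left them, time stands still between calls to the robot, and variables do not carry over. Pictures are saved under pics/ and viewed, and the job is handed in when it is done.

```bash
ls; mkdir -p pics
python3 - <<'E'
from plant import *
import cv2
s=observe();print(s['time'],s['eef_pos'],s['ee_rot'],s['opening'],tcp_to_grasp)
for c in("side","top"):
    i=camera_info(c);print(c,i)
    cv2.imwrite(f'pics/{c}0.png',capture(c)[:,:,::-1])
E
```

```text
pics
0.0 [ 209.093451   -453.78465625  207.31996848] [[ 9.08203106e-01  4.18529439e-01 -4.75653941e-04]
 [ 4.18529709e-01 -9.08202564e-01  9.92260812e-04]
 [-1.66997681e-05 -1.10024966e-03 -9.99999395e-01]] 85.44205217797074 18.700000000000003
side {'fx': 601.0352513815618, 'fy': 601.0352513815618, 'cx': 331.97631185005446, 'cy': 246.71099123581132, 'origin': array([-101.89719842,  671.95201254,  709.61741462]), 'rotation': array([[-0.78748976, -0.35361461,  0.5047936 ],
       [-0.61632245,  0.44842367, -0.64735064],
       [ 0.00255124, -0.82089763, -0.57106968]])}
top {'fx': 467.7286921255746, 'fy': 467.7286921255746, 'cx': 314.5856466753241, 'cy': 238.46828004216397, 'origin': array([ 383.93288801,  -44.57558022, 1094.25483005]), 'rotation': array([[-0.01084983, -0.9969289 ,  0.07755671],
       [-0.99983275,  0.00967402, -0.01552036],
       [ 0.01472241, -0.07771214, -0.99686713]])}
```

View pics/top0.png

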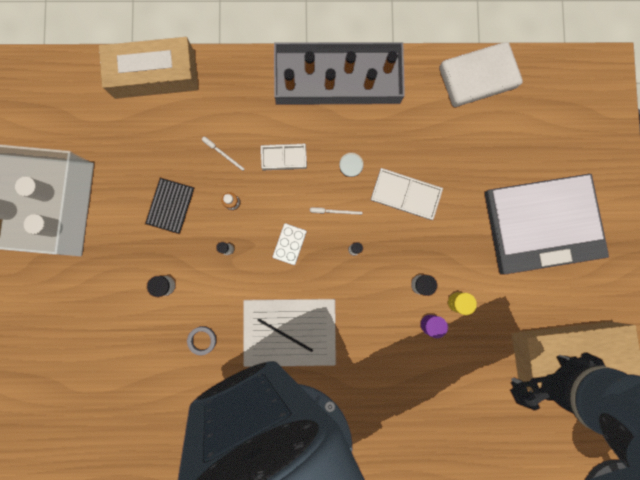

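View pics/side0.png

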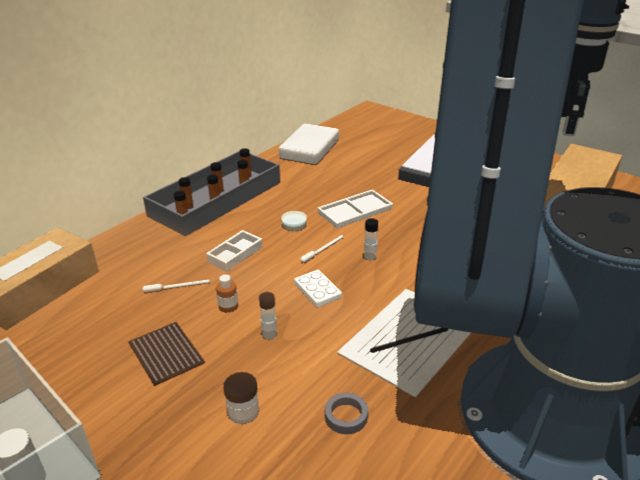

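Top view:
- Vials are at (224,248) and (357,248), the plate at (290,244) and the rack at (284,157).
- The tray is at (407,194), the mat at (170,206), the amber bottle at (231,201) and the dish at (351,164).
- Jar candidates are (160,286) black lid, (425,285) black lid, (465,303) yellow and (434,326) purple. The two black-lidded ones fit the description.

Next I'll crop those and measure.

```bash
cat > h.py <<'E'
import numpy as np, cv2
from plant import *
from scipy.optimize import minimize
def proj(c,P):
    i=camera_info(c);q=(np.asarray(P,float)-i['origin'])@i['rotation']
    return np.c_[i['fx']*q[:,0]/q[:,2]+i['cx'],i['fy']*q[:,1]/q[:,2]+i['cy']]
def ray(c,uv,z):
    i=camera_info(c);d=i['rotation']@np.array([(uv[0]-i['cx'])/i['fx'],(uv[1]-i['cy'])/i['fy'],1]);o=i['origin']
    return (o+d*(z-o[2])/d[2])[:2]
def cyl(r,h,z0=0):
    a=np.linspace(0,2*np.pi,40)
    return np.array([[r*np.cos(t),r*np.sin(t),z] for z in(z0,z0+h) for t in a])
def box(x,y,h,z0=0): return np.array([[sx*x/2,sy*y/2,z] for sx in(-1,1) for sy in(-1,1) for z in(z0,z0+h)])
def place(M,p):
    t=np.radians(p[2]) if len(p)>2 else 0
    R=np.array([[np.cos(t),-np.sin(t),0],[np.sin(t),np.cos(t),0],[0,0,1]])
    return M@R.T+[p[0],p[1],0]
S=4
def sil(c,M,p,x0,y0,w,h):
    uv=(proj(c,place(M,p))-[x0,y0]+.5)*S-.5
    im=np.zeros((h*S,w*S),np.uint8)
    cv2.fillConvexPoly(im,cv2.convexHull(np.round(uv*16).astype(np.int32)),255,cv2.LINE_AA,4)
    return cv2.resize(im,(w,h),interpolation=cv2.INTER_AREA)/255.
def fit(masks,M,p0):
    """masks: dict cam->mask"""
    def f(p):
        e=0
        for c,m in masks.items():
            ys,xs=np.nonzero(m);x0,y0=max(xs.min()-15,0),max(ys.min()-15,0);x1,y1=xs.max()+15,ys.max()+15
            mm=m[y0:y1,x0:x1].astype(float);s=sil(c,M,p,x0,y0,mm.shape[1],mm.shape[0])
            e+=1-np.minimum(s,mm).sum()/np.maximum(s,mm).sum()
        return e
    n=len(p0);sx=np.vstack([p0]+[np.array(p0)+np.eye(n)[k]*(6 if k<2 else 8) for k in range(n)])
    r=minimize(f,p0,method='Nelder-Mead',options=dict(initial_simplex=sx,xatol=.05,fatol=1e-5,maxiter=300))
    return r.x,r.fun
models={'vial_a_center':cyl(13,85),'jar_a_center':cyl(24,60),'plate_center':box(84,54,14),'vial_rack':box(54,104,22),'jar_tray':box(78,152,14),'mat':box(116,86,5),'amber_center':cyl(18,66),'dish_center':cyl(28,19)}
hz={'vial_a_center':42.5,'jar_a_center':30,'plate_center':7,'vial_rack':0,'jar_tray':0,'mat':0,'amber_center':33,'dish_center':9.5}
def show(c,n,rect=None,k=1):
    im=capture(c)[:,:,::-1]
    if rect: x,y,w,h=rect; im=im[y:y+h,x:x+w]
    cv2.imwrite(f'pics/{n}.png',cv2.resize(im,None,fx=k,fy=k,interpolation=cv2.INTER_CUBIC))
E
python3 - <<'E'
from h import *
for c in('top','side'):
    capture(c)
    for n,M in models.items():
        for d in cut_out(c,n):
            if d['score']<.3: continue
            m=d['mask'];
            if m.sum()<30: continue
            r=d['rect'];uv=[r[0]+r[2]/2,r[1]+r[3]/2]
            p0=list(ray(c,uv,hz[n]))
            if n=='plate_center':p0+=[-15]
            if n in('vial_rack',):p0+=[0]
            if n=='jar_tray':p0+=[-15]
            if n=='mat': p0+=[-15]
            best=min((fit({c:m},M,p0[:2]+([p0[2]+a] if len(p0)>2 else [])) for a in ((0,30,-30,90) if len(p0)>2 else (0,))),key=lambda t:t[1])
            print(c,n,round(d['score'],2),np.round(r),np.round(best[0],1),round(best[1],3))
        print('   marks',[(np.round(d['xy'],1).tolist(),np.round(ray(c,d['xy'],hz[n]),1).tolist(),round(d['score'],2)) for d in mark_of(c,n) if d['score']>.3])
show('top','crop1',(130,220,360,130),2.2)
E
```

```text
top vial_a_center 0.68 [216. 242.  20.  14.] [444.7 139.4] 0.153
   marks [([227.1, 248.9], [444.2, 135.8], 0.76)]
top jar_a_center 0.95 [146. 274.  32.  24.] [363.4 288.4] 0.069
   marks [([160.9, 284.9], [365.1, 286.4], 0.88), ([225.0, 247.4], [448.3, 142.7], 0.48)]
top plate_center 0.6 [273. 224.  32.  43.] [456.7  -2.1 -19.6] 0.088
   marks [([289.0, 241.8], [461.3, -1.8], 0.94)]
top vial_rack 0.97 [260. 144.  48.  26.] [660.8  10.7   1.6] 0.05
top vial_rack 0.62 [145. 178.  48.  55.] [549.5 278.3  81.9] 0.315
top vial_rack 0.5 [223. 192.  17.  20.] [523.9 134.7 102. ] 0.673
   marks [([282.0, 159.1], [658.9, 13.8], 0.87), ([161.7, 285.3], [363.6, 293.9], 0.64)]
top jar_tray 0.9 [370. 170.  74.  51.] [ 571.7 -277.7  -18.6] 0.029
   marks [([404.7, 197.0], [565.6, -276.3], 0.64)]
top mat 0.75 [146. 178.  47.  53.] [549.9 278.1 -16.8] 0.036
   marks [([169.1, 204.6], [552.2, 279.3], 0.86)]
top amber_center 0.59 [222. 191.  14.  19.] [552.9 128.6] 0.306
   marks [([231.4, 199.3], [558.1, 128.0], 0.53), ([169.2, 205.6], [544.8, 269.3], 0.53)]
top dish_center 0.76 [341. 154.  24.  25.
[... 202 characters left out ...]
a_center 0.98 [224. 373.  34.  52.] [367.6 285.1] 0.093
   marks [([241.9, 397.2], [365.4, 284.7], 0.72)]
side plate_center 0.6 [290. 272.  53.  34.] [459.9  -2.2 -18.8] 0.082
   marks [([316.7, 286.8], [460.8, -3.6], 0.73)]
side vial_rack 0.56 [205. 231.  59.  42.] [664.5  10.1   2.7] 0.045
   marks [([235.0, 254.9], [661.8, 12.1], 0.81)]
side jar_tray 0.9 [315. 187.  77.  42.] [ 575.  -277.5  -19.5] 0.037
   marks [([356.6, 208.0], [576.5, -288.8], 0.68)]
side mat 0.66 [129. 323.  78.  63.] [553.  278.7 -16.2] 0.035
   marks [([271.1, 315.0], [479.4, 101.8], 0.59)]
side amber_center 0.62 [217. 273.  22.  39.] [559.6 130.8] 0.208
   marks [([225.2, 291.9], [558.5, 133.3], 0.65)]
   marks []
```

View pics/crop1.png

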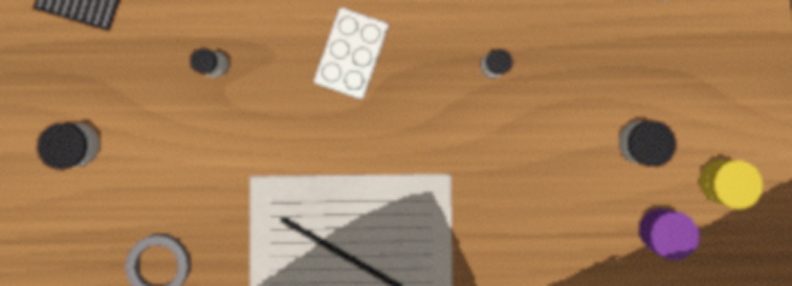

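Enlarged crop: black-lidded jars at (65,145) and (653,143), i.e. full-image (160,286) and (427,285). Yellow is at (738,184) and purple at (670,234); I'll leave both alone. Vial caps are at (204,61) and (498,61). Next I'll locate all the caps more precisely.

Run:
```python
from h import *
im=capture('top').astype(int)
dark=(im.max(2)<60).astype(np.uint8)
for n,(u,v),r,z in(('va',(223,248),13,85),('vb',(356,248),13,85),('ja',(160,286),24,60),('jb',(427,285),24,60)):
    k=20;sub=dark[v-k:v+k,u-k:u+k]
    N,L,st,ce=cv2.connectedComponentsWithStats(sub)
    j=1+np.argmax(st[1:,4]);m=np.zeros((480,640),bool);m[v-k:v+k,u-k:u+k]=L==j
    lid=18 if r==13 else 14
    c0=ce[j]+[u-k,v-k]
    print(n,st[j],np.round(c0,1),np.round(ray('top',c0,z-3),1),[np.round(x,3) for x in fit({'top':m},cyl(r,lid,z-lid),list(ray('top',c0,z)))])
im=capture('side').astype(int)
dark=(im.max(2)<75).astype(np.uint8)
for n,(u,v),r,z in(('va',(267,300),13,85),('vb',(372,226),13,85),('ja',(241,387),24,60)):
    k=22;sub=dark[v-k:v+k,u-k:u+k]
    N,L,st,ce=cv2.connectedComponentsWithStats(sub)
    j=1+np.argmax(st[1:,4]);m=np.zeros((480,640),bool);m[v-k:v+k,u-k:u+k]=L==j
    lid=18 if r==13 else 14
    c0=ce[j]+[u-k,v-k]
    print(n,st[j],np.round(c0,1),[np.round(x,3) for x in fit({'side':m},cyl(r,lid,z-lid),list(ray('side',c0,z-lid/2)))])
```

```text
va [15 15 11  9 80] [222.6 247.1] [445.8 138.6] [array([446.505, 136.948]), np.float64(0.417)]
vb [16 16 10  9 70] [356.4 247.6] [ 441.9 -151. ] [array([ 440.931, -149.35 ]), np.float64(0.455)]
ja [  8  10  21  20 333] [158.2 285.8] [363.8 284. ] [array([365.001, 283.931]), np.float64(0.226)]
jb [  9  10  20  20 314] [425.5 284.7] [ 359.5 -305.3] [array([ 360.983, -305.326]), np.float64(0.235)]
va [ 15  21  14  10 116] [266.5 303.5] [array([448.674, 139.252]), np.float64(0.574)]
vb [ 16  15  12  13 143] [371.4 225. ] [array([ 444.227, -152.904]), np.float64(0.236)]
ja [  5   8  33  30 786] [240.1 387.6] [array([365.655, 284.89 ]), np.float64(0.143)]
```

```bash
python3 -m creep '[{"az":-6.5},{"az":-6.5},{"az":-6.5},{"az":-6.5},{"az":-6.5},{"az":-6.5},{"az":-6.5},{"az":-6.5},{"az":-6.5},{"az":-6.8},{}]' 0 40
```

```text
schema error: expected keys tx, ty, tz, ax, ay, az
```

```bash
python3 -m creep '[{"tx":0,"ty":0,"tz":0,"ax":0,"ay":0,"az":-6.5},{"tx":0,"ty":0,"tz":0,"ax":0,"ay":0,"az":-6.5},{"tx":0,"ty":0,"tz":0,"ax":0,"ay":0,"az":-6.5},{"tx":0,"ty":0,"tz":0,"ax":0,"ay":0,"az":-6.5},{"tx":0,"ty":0,"tz":0,"ax":0,"ay":0,"az":-6.5},{"tx":0,"ty":0,"tz":0,"ax":0,"ay":0,"az":-6.5},{"tx":0,"ty":0,"tz":0,"ax":0,"ay":0,"az":-6.5},{"tx":0,"ty":0,"tz":0,"ax":0,"ay":0,"az":-6.5},{"tx":0,"ty":0,"tz":0,"ax":0,"ay":0,"az":-6.5},{"tx":0,"ty":0,"tz":0,"ax":0,"ay":0,"az":-6.8},{"tx":0,"ty":0,"tz":0,"ax":0,"ay":0,"az":0}]' 0 40
```

```text
time: 2.87
eef_pos: [209.2, -454.1, 207.8]
ee_rot: [[-0.007, 1.0, -0.0], [1.0, 0.007, -0.0], [-0.0, -0.0, -1.0]]
contact_force: [-0.9, -1.1, 0.6]
opening: 85.4
```

```bash
python3 -m creep '[{"tx":3.02,"ty":2.34,"tz":0,"ax":0,"ay":0,"az":0},{"tx":3.02,"ty":2.34,"tz":0,"ax":0,"ay":0,"az":0},{"tx":3.02,"ty":2.34,"tz":0,"ax":0,"ay":0,"az":0},{"tx":3.02,"ty":2.34,"tz":0,"ax":0,"ay":0,"az":0},{"tx":3.02,"ty":2.34,"tz":0,"ax":0,"ay":0,"az":0},{"tx":3.02,"ty":2.34,"tz":0,"ax":0,"ay":0,"az":0},{"tx":3.02,"ty":2.34,"tz":0,"ax":0,"ay":0,"az":0},{"tx":3.02,"ty":2.34,"tz":0,"ax":0,"ay":0,"az":0},{"tx":3.02,"ty":2.34,"tz":0,"ax":0,"ay":0,"az":0},{"tx":3.02,"ty":2.34,"tz":0,"ax":0,"ay":0,"az":0},{"tx":0,"ty":0,"tz":0,"ax":0,"ay":0,"az":0},{"tx":0,"ty":0,"tz":0,"ax":0,"ay":0,"az":0}]'
python3 - <<'E'
from h import *
show('side','s1',(300,120,220,200),3)
E
```

```text
time: 3.87
eef_pos: [443.8, -150.4, 207.6]
ee_rot: [[-0.0, 1.0, -0.0], [1.0, 0.0, 0.0], [0.0, -0.0, -1.0]]
contact_force: [-0.2, -1.9, -0.7]
opening: 85.5
```

View pics/s1.png

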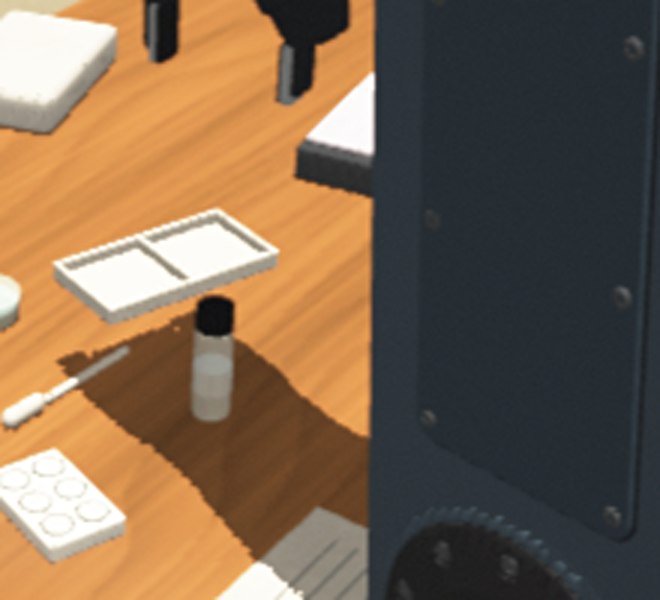

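```bash
python3 -m creep '[{"tx":-0.15,"ty":0,"tz":2,"ax":0,"ay":0,"az":0},{"tx":0,"ty":0,"tz":2.5,"ax":0,"ay":0,"az":0},{"tx":0,"ty":0,"tz":2.5,"ax":0,"ay":0,"az":0},{"tx":0,"ty":0,"tz":2.5,"ax":0,"ay":0,"az":0},{"tx":0,"ty":0,"tz":2.5,"ax":0,"ay":0,"az":0},{"tx":0,"ty":0,"tz":2.5,"ax":0,"ay":0,"az":0},{"tx":0,"ty":0,"tz":1.7,"ax":0,"ay":0,"az":0},{"tx":0,"ty":0,"tz":1,"ax":0,"ay":0,"az":0},{"tx":0,"ty":0,"tz":0,"ax":0,"ay":0,"az":0}]'
python3 - <<'E'
from h import *
show('side','s2',(320,150,140,120),4)
show('top','t2',(300,190,120,100),4)
E
```

```text
time: 4.67
eef_pos: [440.9, -154.1, 34.0]
ee_rot: [[0.003, 1.0, -0.003], [1.0, -0.003, 0.001], [0.001, -0.003, -1.0]]
contact_force: [-0.6, 0.2, -1.2]
opening: 85.6
```

View pics/s2.png

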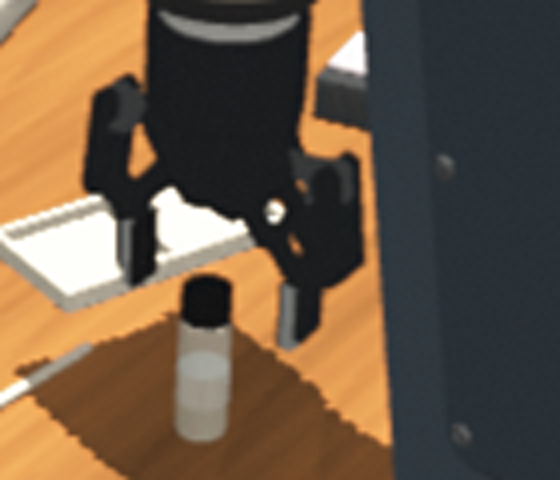

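View pics/t2.png

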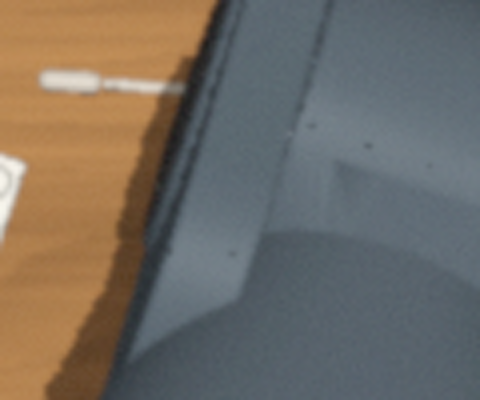

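Run:
```python
from h import *
P=[[x,-153,z] for x in(441-43,441+43) for z in(34,47)]+[[443,-152,0],[443,-152,85]]
print((proj('side',P)-[320,150])*4); print(observe()['eef_pos'])
```

```text
[[279.76394171 403.07479   ]
 [281.31018643 381.151571  ]
 [137.54470052 342.35111983]
 [138.16149937 320.84251195]
 [200.25047217 427.17431743]
 [207.04474939 284.8794371 ]]
[ 442.56690697 -154.26006567   36.16346837]
```

Run:
```python
from h import *
P=[[444+s*43,-151,z] for s in(-1,1) for z in(207,220,242)]
print((proj('side',P)-[300,120])*3)
show('side','s3',(320,150,140,120),5); print(observe()['eef_pos'],observe()['joints'])
```

```text
[[280.49250914 154.64046573]
 [281.83370212 135.02302485]
 [284.14646951 101.19450202]
 [164.00060624 114.31525922]
 [164.50993544  95.19552823]
 [165.38758108  62.24955069]]
[ 443.10002558 -154.27793708   36.61338031] [-1.91940843e+01  1.46579116e+01 -2.47470250e+01  5.05477185e+01
 -4.06558261e-03  7.08950948e+01]
```

View pics/s3.png

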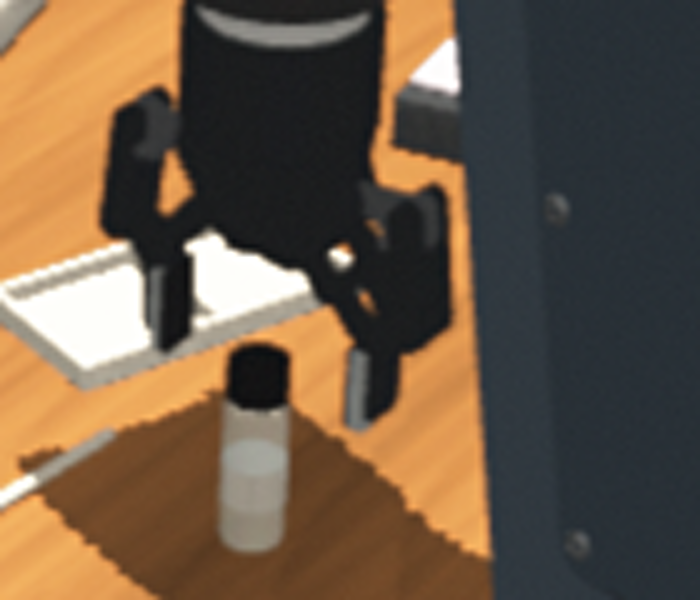

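```bash
python3 -m creep '[{"tx":0.15,"ty":0,"tz":0.6,"ax":0,"ay":0,"az":0},{"tx":0,"ty":0,"tz":0.6,"ax":0,"ay":0,"az":0},{"tx":0,"ty":0,"tz":0,"ax":0,"ay":0,"az":0},{"tx":0,"ty":0,"tz":0,"ax":0,"ay":0,"az":0}]' 0.55 40
python3 - <<'E'
from h import *
show('side','s4',(320,150,140,120),5); print(observe()['eef_pos'],observe()['opening'])
E
```

```text
time: 5.15
eef_pos: [442.8, -151.8, 23.6]
ee_rot: [[-0.001, 1.0, -0.0], [1.0, 0.001, 0.0], [0.0, -0.0, -1.0]]
contact_force: [0.2, 0.1, -0.9]
opening: 38.8
[ 442.94405925 -151.88654047   23.79330817] 38.40890703216744
```

View pics/s4.png

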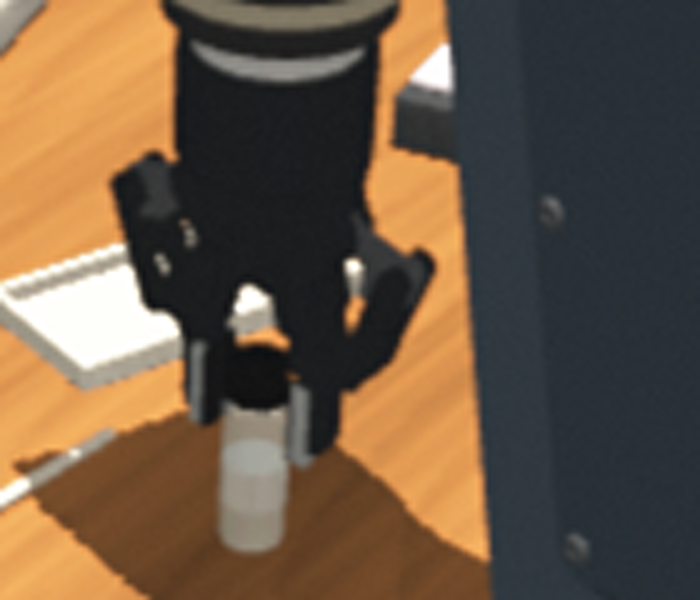

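```bash
python3 -m creep '[{"tx":0,"ty":0,"tz":0.8,"ax":0,"ay":0,"az":0},{"tx":0,"ty":0,"tz":0,"ax":0,"ay":0,"az":0},{"tx":0,"ty":0,"tz":0,"ax":0,"ay":0,"az":0},{"tx":0,"ty":0,"tz":0,"ax":0,"ay":0,"az":0}]' 1 40
python3 - <<'E'
from h import *
show('side','s5',(320,150,140,120),5); print(observe()['eef_pos'],observe()['opening'])
E
```

```text
time: 5.53
eef_pos: [442.9, -151.9, 15.5]
ee_rot: [[-0.001, 1.0, -0.0], [1.0, 0.001, 0.0], [0.0, -0.0, -1.0]]
contact_force: [-0.5, 0.2, -0.2]
opening: 25.3
[ 442.86160983 -151.85891472   15.5308203 ] 24.87548065529611
```

View pics/s5.png

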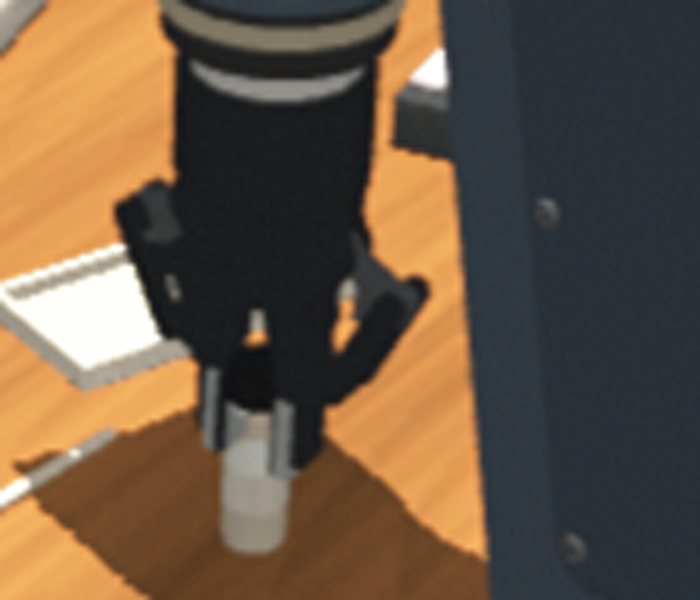

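```bash
python3 -m creep '[{"tx":0,"ty":0,"tz":-1,"ax":0,"ay":0,"az":0},{"tx":0,"ty":0,"tz":-2.5,"ax":0,"ay":0,"az":0},{"tx":0,"ty":0,"tz":-3,"ax":0,"ay":0,"az":0},{"tx":1.37,"ty":2.2,"tz":-1.5,"ax":0,"ay":0,"az":0},{"tx":1.96,"ty":3.15,"tz":0,"ax":0,"ay":0,"az":0},{"tx":1.96,"ty":3.15,"tz":0,"ax":0,"ay":0,"az":0},{"tx":1.96,"ty":3.15,"tz":0,"ax":0,"ay":0,"az":0},{"tx":1.96,"ty":3.15,"tz":0,"ax":0,"ay":0,"az":0},{"tx":1.96,"ty":3.15,"tz":0,"ax":0,"ay":0,"az":0},{"tx":1.57,"ty":2.52,"tz":0,"ax":0,"ay":0,"az":0},{"tx":1,"ty":1.58,"tz":0,"ax":0,"ay":0,"az":0},{"tx":0,"ty":0,"tz":0,"ax":0,"ay":0,"az":0}]'
python3 - <<'E'
from h import *
show('side','s6',(180,120,240,180),3); print(observe()['eef_pos'],observe()['opening'])
E
```

```text
time: 6.58
eef_pos: [665.6, -12.0, 94.5]
ee_rot: [[-0.003, 1.0, -0.0], [1.0, 0.003, 0.0], [0.0, -0.0, -1.0]]
contact_force: [1.1, -0.5, -0.7]
opening: 25.4
[664.14439058 -13.22605178  94.62110435] 25.253322747072772
```

View pics/s6.png

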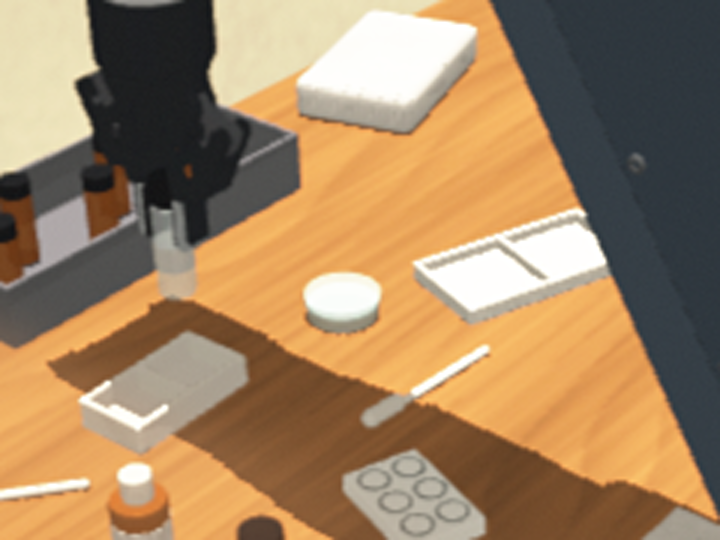

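```bash
python3 -m creep '[{"tx":0,"ty":0,"tz":1.5,"ax":0,"ay":0,"az":0},{"tx":0,"ty":0,"tz":2,"ax":0,"ay":0,"az":0},{"tx":0,"ty":0,"tz":1,"ax":0,"ay":0,"az":0},{"tx":0,"ty":0,"tz":0,"ax":0,"ay":0,"az":0}]'
python3 - <<'E'
from h import *
show('side','s7',(180,180,120,100),5); print(observe()['eef_pos'],observe()['opening'])
E
```

```text
time: 6.97
eef_pos: [661.2, -14.9, 48.4]
ee_rot: [[-0.0, 1.0, -0.004], [1.0, 0.0, 0.0], [0.0, -0.004, -1.0]]
contact_force: [-1.4, -0.5, -0.3]
opening: 25.3
[662.04213759 -14.83769518  50.04123264] 25.204316297823457
```

View pics/s7.png

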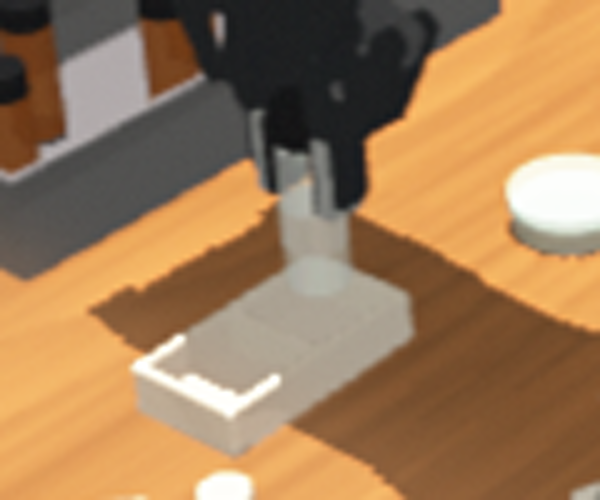

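```bash
python3 -m creep '[{"tx":0,"ty":0,"tz":1.3,"ax":0,"ay":0,"az":0},{"tx":0,"ty":0,"tz":1.1,"ax":0,"ay":0,"az":0},{"tx":0,"ty":0,"tz":0.5,"ax":0,"ay":0,"az":0},{"tx":0,"ty":0,"tz":0,"ax":0,"ay":0,"az":0},{"tx":0,"ty":0,"tz":0,"ax":0,"ay":0,"az":0}]'
python3 - <<'E'
from h import *
show('side','s8',(180,180,120,100),5); print(observe()['eef_pos'],observe()['opening'])
E
```

```text
time: 7.43
eef_pos: [663.3, -14.4, 22.1]
ee_rot: [[-0.001, 1.0, -0.0], [1.0, 0.001, 0.0], [0.0, -0.0, -1.0]]
contact_force: [-0.3, 0.8, 0.4]
opening: 25.2
[663.66482991 -14.40862863  22.43642169] 24.880012040907815
```

View pics/s8.png

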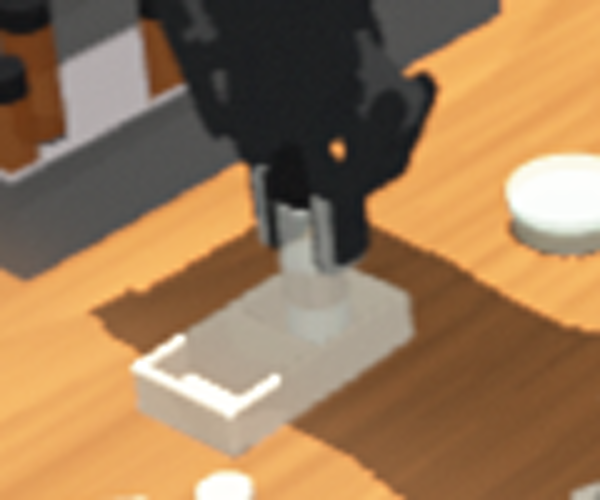

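```bash
python3 -m creep '[{"tx":0,"ty":0,"tz":0.15,"ax":0,"ay":0,"az":0},{"tx":0,"ty":0,"tz":0.08,"ax":0,"ay":0,"az":0},{"tx":0,"ty":0,"tz":0,"ax":0,"ay":0,"az":0}]'
python3 -m creep '[{"tx":0,"ty":0,"tz":0,"ax":0,"ay":0,"az":0},{"tx":0,"ty":0,"tz":0,"ax":0,"ay":0,"az":0},{"tx":0,"ty":0,"tz":0,"ax":0,"ay":0,"az":0},{"tx":0,"ty":0,"tz":0,"ax":0,"ay":0,"az":0}]' 0.4
python3 -m creep '[{"tx":0,"ty":0,"tz":-1,"ax":0,"ay":0,"az":0},{"tx":0,"ty":0,"tz":-3,"ax":0,"ay":0,"az":0},{"tx":0,"ty":0,"tz":-4,"ax":0,"ay":0,"az":0},{"tx":0,"ty":0,"tz":-4,"ax":0,"ay":0,"az":0},{"tx":0,"ty":0,"tz":-2.4,"ax":0,"ay":0,"az":0},{"tx":0,"ty":0,"tz":0,"ax":0,"ay":0,"az":0}]'
python3 - <<'E'
from h import *
show('side','s9',(180,180,120,100),5); print(observe()['eef_pos'],observe()['opening'])
E
```

```text
time: 7.73
eef_pos: [663.5, -14.4, 19.6]
ee_rot: [[-0.001, 1.0, 0.0], [1.0, 0.001, -0.0], [-0.0, 0.0, -1.0]]
contact_force: [0.5, 0.4, -1.2]
opening: 24.9
time: 8.07
eef_pos: [663.5, -14.4, 19.6]
ee_rot: [[-0.001, 1.0, 0.0], [1.0, 0.001, -0.0], [-0.0, 0.0, -1.0]]
contact_force: [0.4, 0.0, 1.0]
opening: 51.1
time: 8.57
eef_pos: [665.9, -14.4, 170.7]
ee_rot: [[-0.001, 1.0, 0.009], [1.0, 0.001, -0.0], [-0.0, 0.009, -1.0]]
contact_force: [0.8, -0.9, -0.7]
opening: 51.4
[665.08855127 -14.42167871 167.55313828] 51.48751642343112
```

View pics/s9.png

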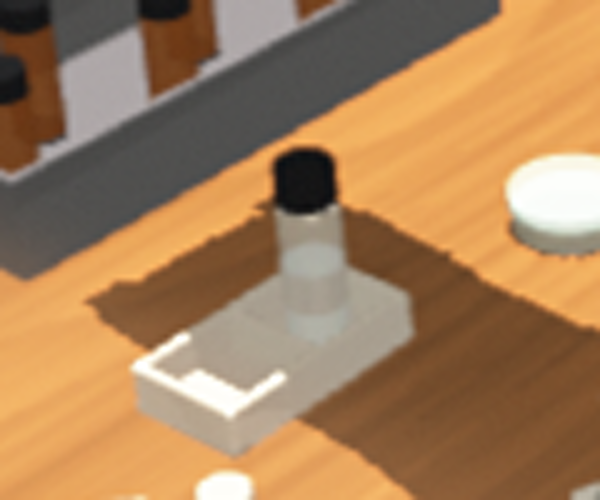

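```bash
python3 -m creep '[{"tx":1.93,"ty":-2.71,"tz":0,"ax":0,"ay":0,"az":0},{"tx":1.93,"ty":-2.71,"tz":0,"ax":0,"ay":0,"az":0},{"tx":1.93,"ty":-2.71,"tz":0,"ax":0,"ay":0,"az":0},{"tx":1.93,"ty":-2.71,"tz":0,"ax":0,"ay":0,"az":0},{"tx":1.93,"ty":-2.71,"tz":0,"ax":0,"ay":0,"az":0},{"tx":1.93,"ty":-2.71,"tz":0,"ax":0,"ay":0,"az":0},{"tx":1.93,"ty":-2.71,"tz":0,"ax":0,"ay":0,"az":0},{"tx":1.93,"ty":-2.71,"tz":0,"ax":0,"ay":0,"az":0},{"tx":0,"ty":0,"tz":2,"ax":0,"ay":0,"az":0},{"tx":0,"ty":0,"tz":2.2,"ax":0,"ay":0,"az":0},{"tx":0,"ty":0,"tz":0,"ax":0,"ay":0,"az":0},{"tx":0,"ty":0,"tz":0,"ax":0,"ay":0,"az":0}]' 0.25
python3 - <<'E'
from h import *
show('side','s10',(200,200,140,150),4); print(observe()['eef_pos'],observe()['opening'])
E
```

```text
time: 9.62
eef_pos: [445.4, 139.5, 121.0]
ee_rot: [[-0.001, 1.0, -0.002], [1.0, 0.001, -0.001], [-0.001, -0.002, -1.0]]
contact_force: [0.6, -0.3, 2.2]
opening: 63.8
[446.33022671 139.6566567  121.86340015] 64.07080615134035
```

View pics/s10.png

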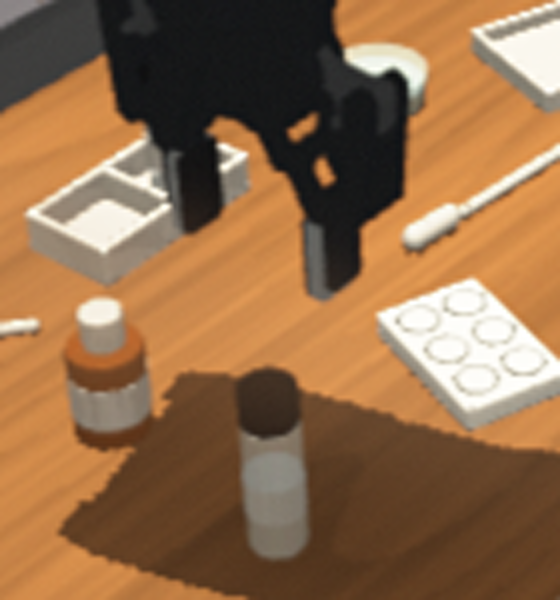

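```bash
python3 -m creep '[{"tx":0.05,"ty":0,"tz":1.5,"ax":0,"ay":0,"az":0},{"tx":0,"ty":0,"tz":2.5,"ax":0,"ay":0,"az":0},{"tx":0,"ty":0,"tz":2.5,"ax":0,"ay":0,"az":0},{"tx":0,"ty":0,"tz":2.4,"ax":0,"ay":0,"az":0},{"tx":0,"ty":0,"tz":1.2,"ax":0,"ay":0,"az":0},{"tx":0,"ty":0,"tz":0.5,"ax":0,"ay":0,"az":0},{"tx":0,"ty":0,"tz":0,"ax":0,"ay":0,"az":0},{"tx":0,"ty":0,"tz":0,"ax":0,"ay":0,"az":0}]'
python3 -m creep '[{"tx":0,"ty":0,"tz":0,"ax":0,"ay":0,"az":0},{"tx":0,"ty":0,"tz":0,"ax":0,"ay":0,"az":0},{"tx":0,"ty":0,"tz":0,"ax":0,"ay":0,"az":0},{"tx":0,"ty":0,"tz":0,"ax":0,"ay":0,"az":0},{"tx":0,"ty":0,"tz":0,"ax":0,"ay":0,"az":0},{"tx":0,"ty":0,"tz":0,"ax":0,"ay":0,"az":0}]' 1
python3 - <<'E'
from h import *
show('side','s11',(200,220,140,130),4); print(observe()['eef_pos'],observe()['opening'])
E
```

```text
time: 10.33
eef_pos: [447.4, 140.5, 16.6]
ee_rot: [[-0.0, 1.0, 0.001], [1.0, 0.0, 0.0], [0.0, 0.001, -1.0]]
contact_force: [0.7, 1.2, 0.7]
opening: 63.9
time: 10.83
eef_pos: [447.1, 140.6, 16.2]
ee_rot: [[-0.001, 1.0, 0.001], [1.0, 0.001, 0.0], [0.0, 0.001, -1.0]]
contact_force: [-0.4, -0.2, 7.6]
opening: 24.9
[447.07911534 140.57802268  16.21915127] 25.146936721588883
```

View pics/s11.png

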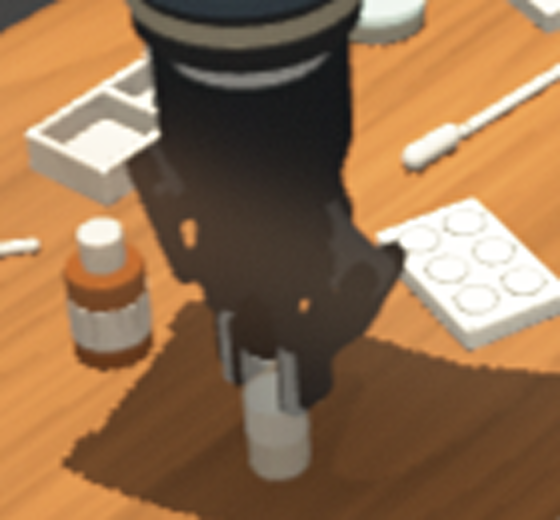

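```bash
python3 -m creep '[{"tx":0,"ty":0,"tz":-1,"ax":0,"ay":0,"az":0},{"tx":0,"ty":0,"tz":-3,"ax":0,"ay":0,"az":0},{"tx":0,"ty":0,"tz":-4,"ax":0,"ay":0,"az":0},{"tx":0,"ty":0,"tz":-3,"ax":0,"ay":0,"az":0},{"tx":-1.5,"ty":3.06,"tz":0,"ax":0,"ay":0,"az":0},{"tx":-1.5,"ty":3.06,"tz":0,"ax":0,"ay":0,"az":0},{"tx":-1.5,"ty":3.06,"tz":0,"ax":0,"ay":0,"az":0},{"tx":-1.5,"ty":3.06,"tz":0,"ax":0,"ay":0,"az":0},{"tx":-1.5,"ty":3.06,"tz":0,"ax":0,"ay":0,"az":0},{"tx":-1.5,"ty":3.06,"tz":0,"ax":0,"ay":0,"az":0},{"tx":-1.5,"ty":3.09,"tz":0,"ax":0,"ay":0,"az":0},{"tx":0,"ty":0,"tz":0,"ax":0,"ay":0,"az":0}]'
python3 -m creep '[{"tx":0,"ty":0,"tz":2,"ax":0,"ay":0,"az":0},{"tx":0,"ty":0,"tz":3,"ax":0,"ay":0,"az":0},{"tx":0,"ty":0,"tz":2,"ax":0,"ay":0,"az":0},{"tx":0,"ty":0,"tz":0.8,"ax":0,"ay":0,"az":0},{"tx":0,"ty":0,"tz":0,"ax":0,"ay":0,"az":0},{"tx":0,"ty":0,"tz":0,"ax":0,"ay":0,"az":0}]'
python3 - <<'E'
from h import *
show('side','s12',(180,180,120,100),5); print(observe()['eef_pos'],observe()['opening'])
E
```

```text
time: 11.88
eef_pos: [664.9, 32.7, 123.9]
ee_rot: [[0.002, 1.0, 0.0], [1.0, -0.002, -0.001], [-0.001, 0.0, -1.0]]
contact_force: [0.4, 0.3, -0.5]
opening: 25.0
time: 12.38
eef_pos: [661.3, 35.7, 48.4]
ee_rot: [[-0.001, 1.0, 0.0], [1.0, 0.001, 0.0], [0.0, 0.0, -1.0]]
contact_force: [0.1, 0.1, 0.5]
opening: 24.8
[661.79998584  35.65685715  49.08936446] 24.868403627892953
```

View pics/s12.png

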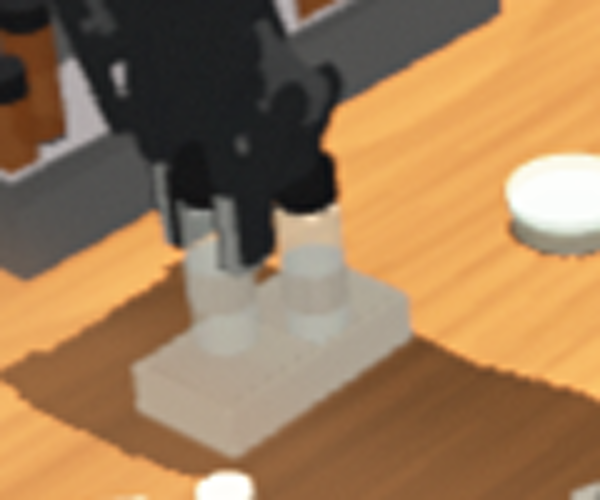

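```bash
python3 -m creep '[{"tx":0,"ty":0,"tz":1.3,"ax":0,"ay":0,"az":0},{"tx":0,"ty":0,"tz":1.0,"ax":0,"ay":0,"az":0},{"tx":0,"ty":0,"tz":0.4,"ax":0,"ay":0,"az":0},{"tx":0,"ty":0,"tz":0.2,"ax":0,"ay":0,"az":0},{"tx":0,"ty":0,"tz":0,"ax":0,"ay":0,"az":0},{"tx":0,"ty":0,"tz":0,"ax":0,"ay":0,"az":0}]'
python3 -m creep '[{"tx":0,"ty":0,"tz":0,"ax":0,"ay":0,"az":0},{"tx":0,"ty":0,"tz":0,"ax":0,"ay":0,"az":0},{"tx":0,"ty":0,"tz":0,"ax":0,"ay":0,"az":0},{"tx":0,"ty":0,"tz":0,"ax":0,"ay":0,"az":0}]' 0.4
python3 -m creep '[{"tx":0,"ty":0,"tz":-1,"ax":0,"ay":0,"az":0},{"tx":0,"ty":0,"tz":-3,"ax":0,"ay":0,"az":0},{"tx":0,"ty":0,"tz":-4,"ax":0,"ay":0,"az":0},{"tx":0,"ty":0,"tz":-4,"ax":0,"ay":0,"az":0},{"tx":0,"ty":0,"tz":-2.4,"ax":0,"ay":0,"az":0},{"tx":0,"ty":0,"tz":0,"ax":0,"ay":0,"az":0}]'
python3 - <<'E'
from h import *
show('side','s13',(180,180,120,100),5); print(observe()['eef_pos'],observe()['opening'])
E
```

```text
time: 12.93
eef_pos: [661.6, 35.5, 20.1]
ee_rot: [[-0.001, 1.0, 0.001], [1.0, 0.001, 0.0], [0.0, 0.001, -1.0]]
contact_force: [-4.3, 0.0, 11.0]
opening: 25.0
time: 13.27
eef_pos: [661.2, 35.5, 18.6]
ee_rot: [[-0.001, 1.0, 0.0], [1.0, 0.001, -0.0], [-0.0, 0.0, -1.0]]
contact_force: [-0.8, -0.7, -0.2]
opening: 51.2
time: 13.77
eef_pos: [663.5, 35.7, 169.6]
ee_rot: [[-0.001, 1.0, 0.009], [1.0, 0.001, 0.0], [0.0, 0.009, -1.0]]
contact_force: [0.3, 0.1, 0.0]
opening: 51.1
[662.73772292  35.60611869 166.45170914] 51.55519777006865
```

View pics/s13.png

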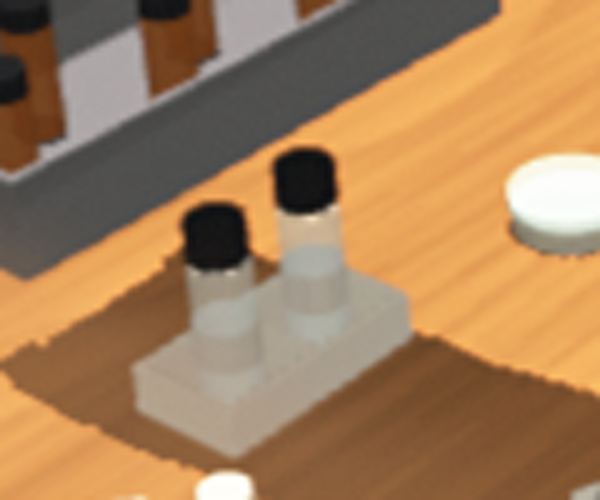

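```bash
python3 -m creep '[{"tx":-2.84,"ty":-2.51,"tz":0,"ax":0,"ay":0,"az":0},{"tx":-2.84,"ty":-2.51,"tz":0,"ax":0,"ay":0,"az":0},{"tx":-2.84,"ty":-2.51,"tz":0,"ax":0,"ay":0,"az":0},{"tx":-2.84,"ty":-2.51,"tz":0,"ax":0,"ay":0,"az":0},{"tx":-2.84,"ty":-2.51,"tz":0,"ax":0,"ay":0,"az":0},{"tx":-2.84,"ty":-2.51,"tz":0,"ax":0,"ay":0,"az":0},{"tx":-2.84,"ty":-2.51,"tz":0,"ax":0,"ay":0,"az":0},{"tx":-2.84,"ty":-2.51,"tz":0,"ax":0,"ay":0,"az":0},{"tx":-2.84,"ty":-2.51,"tz":0,"ax":0,"ay":0,"az":0},{"tx":-2.84,"ty":-2.51,"tz":0,"ax":0,"ay":0,"az":0},{"tx":-2.84,"ty":-2.51,"tz":0,"ax":0,"ay":0,"az":0},{"tx":-2.84,"ty":-2.51,"tz":0,"ax":0,"ay":0,"az":0}]' 0.2
python3 -m creep '[{"tx":0,"ty":0,"tz":0,"ax":0,"ay":0,"az":6.33},{"tx":0,"ty":0,"tz":0,"ax":0,"ay":0,"az":6.33},{"tx":0,"ty":0,"tz":0,"ax":0,"ay":0,"az":6.33},{"tx":0,"ty":0,"tz":0,"ax":0,"ay":0,"az":0},{"tx":0,"ty":0,"tz":0,"ax":0,"ay":0,"az":0}]'
python3 - <<'E'
from h import *
show('top','t14',(320,150,240,180),3);show('side','s14'); print(observe()['eef_pos'],observe()['opening'],observe()['joints'])
E
```

```text
time: 14.82
eef_pos: [358.3, -306.2, 162.1]
ee_rot: [[-0.001, 1.0, -0.001], [1.0, 0.001, 0.001], [0.001, -0.001, -1.0]]
contact_force: [0.8, 0.2, -0.8]
opening: 68.4
time: 15.23
eef_pos: [359.8, -305.2, 162.1]
ee_rot: [[0.322, 0.947, -0.001], [0.947, -0.322, 0.001], [0.0, -0.001, -1.0]]
contact_force: [-0.1, -0.6, 0.7]
opening: 68.1
[ 360.06417328 -305.21242169  162.27967675] 68.53622921144603 [-4.02864068e+01  9.72458319e+00 -1.16405583e+01  6.86654690e+01
 -3.38837130e-04  6.84356628e+01]
```

View pics/t14.png

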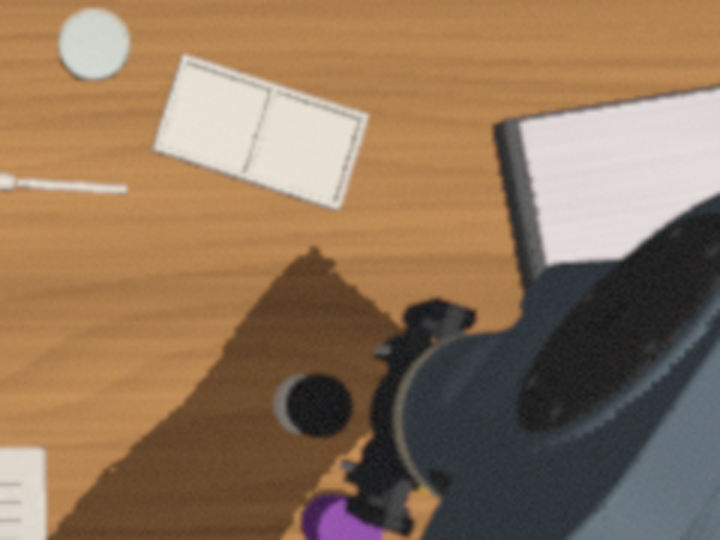

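View pics/s14.png

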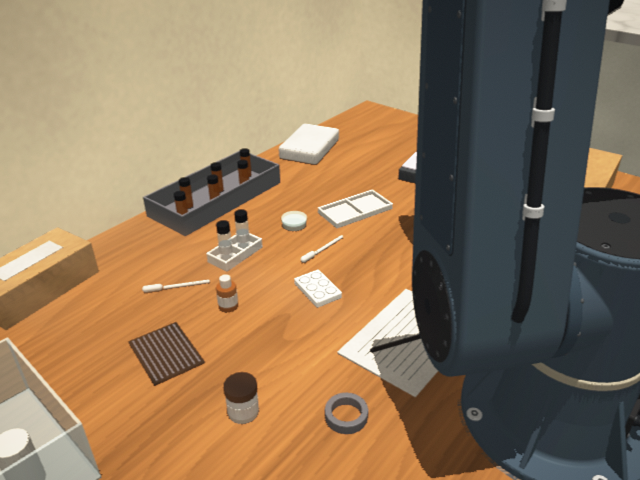

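Run:
```python
from h import *
for z in(162,175,190,200,215):
  u=np.array([.947,-.322])
  P=[[*(np.array([360,-305.2])+s*34*u),z] for s in(-1,1)]
  print(z,((proj('top',P)-[320,150])*3).round().tolist())
```

```text
162 [[341.0, 456.0], [371.0, 358.0]]
175 [[346.0, 457.0], [377.0, 358.0]]
190 [[353.0, 458.0], [383.0, 357.0]]
200 [[357.0, 459.0], [388.0, 357.0]]
215 [[364.0, 461.0], [395.0, 357.0]]
```

```bash
python3 -m creep '[{"tx":0,"ty":0.1,"tz":2,"ax":0,"ay":0,"az":0},{"tx":0,"ty":0,"tz":3,"ax":0,"ay":0,"az":0},{"tx":0,"ty":0,"tz":3,"ax":0,"ay":0,"az":0},{"tx":0,"ty":0,"tz":2.5,"ax":0,"ay":0,"az":0},{"tx":0,"ty":0,"tz":2,"ax":0,"ay":0,"az":0},{"tx":0,"ty":0,"tz":1,"ax":0,"ay":0,"az":0},{"tx":0,"ty":0,"tz":0,"ax":0,"ay":0,"az":0},{"tx":0,"ty":0,"tz":0,"ax":0,"ay":0,"az":0}]'
python3 - <<'E'
from h import *
show('top','t15',(380,220,120,120),4)
E
```

```text
time: 16.0
eef_pos: [361.0, -305.5, 27.5]
ee_rot: [[0.323, 0.946, -0.001], [0.946, -0.323, 0.001], [0.0, -0.001, -1.0]]
contact_force: [-0.4, -0.5, -0.5]
opening: 68.5
```

View pics/t15.png

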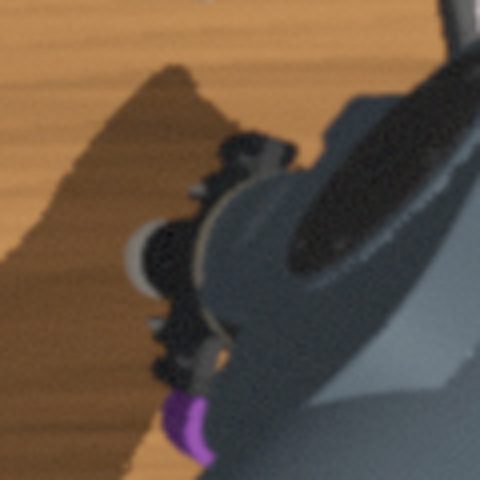

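```bash
python3 -m creep '[{"tx":0,"ty":0,"tz":0.8,"ax":0,"ay":0,"az":0},{"tx":0,"ty":0,"tz":0.6,"ax":0,"ay":0,"az":0},{"tx":0,"ty":0,"tz":0,"ax":0,"ay":0,"az":0},{"tx":0,"ty":0,"tz":0,"ax":0,"ay":0,"az":0}]'
python3 -m creep '[{"tx":0,"ty":0,"tz":0,"ax":0,"ay":0,"az":0},{"tx":0,"ty":0,"tz":0,"ax":0,"ay":0,"az":0},{"tx":0,"ty":0,"tz":0,"ax":0,"ay":0,"az":0},{"tx":0,"ty":0,"tz":0,"ax":0,"ay":0,"az":0},{"tx":0,"ty":0,"tz":0,"ax":0,"ay":0,"az":0}]' 1 50
python3 -c "
import numpy as np
t=np.radians(-19.05);R=np.array([[np.cos(t),-np.sin(t)],[np.sin(t),np.cos(t)]])
for y in(37,-37): print(np.array([573.3,-277.6])+R@[0,y])
from plant import observe
s=observe();p=s['eef_pos'][:2];A=s['ee_rot'][:2,:2]
for y in(37,-37): print(A.T@(np.array([573.3,-277.6])+R@[0,y]-p)/10)"
```

```text
time: 16.38
eef_pos: [360.9, -305.7, 13.3]
ee_rot: [[0.325, 0.946, -0.0], [0.946, -0.325, 0.0], [0.0, -0.0, -1.0]]
contact_force: [0.3, -0.4, -1.2]
opening: 68.5
time: 16.8
eef_pos: [361.3, -306.0, 14.0]
ee_rot: [[0.325, 0.946, 0.0], [0.946, -0.325, -0.0], [-0.0, 0.001, -1.0]]
contact_force: [-1.5, 1.0, 7.1]
opening: 46.2
[ 585.37654659 -242.62633816]
[ 561.22345341 -312.57366184]
[13.272012   19.13615706]
[ 5.87202412 19.12295363]
```

```bash
python3 -m creep '[{"tx":0,"ty":0,"tz":-1,"ax":0,"ay":0,"az":0},{"tx":0,"ty":0,"tz":-3,"ax":0,"ay":0,"az":0},{"tx":0,"ty":0,"tz":-4,"ax":0,"ay":0,"az":0},{"tx":0.98,"ty":3.19,"tz":0,"ax":0,"ay":0,"az":0},{"tx":0.98,"ty":3.19,"tz":0,"ax":0,"ay":0,"az":0},{"tx":0.98,"ty":3.19,"tz":0,"ax":0,"ay":0,"az":0},{"tx":0.98,"ty":3.19,"tz":0,"ax":0,"ay":0,"az":0},{"tx":0.98,"ty":3.19,"tz":0,"ax":0,"ay":0,"az":0},{"tx":0.98,"ty":3.19,"tz":0,"ax":0,"ay":0,"az":0},{"tx":0,"ty":0,"tz":0,"ax":0,"ay":0,"az":0},{"tx":0,"ty":0,"tz":0,"ax":0,"ay":0,"az":0}]'
python3 -m creep '[{"tx":0,"ty":0,"tz":2.5,"ax":0,"ay":0,"az":0},{"tx":0,"ty":0,"tz":2,"ax":0,"ay":0,"az":0},{"tx":0,"ty":0,"tz":0.9,"ax":0,"ay":0,"az":0},{"tx":0,"ty":0,"tz":0,"ax":0,"ay":0,"az":0},{"tx":0,"ty":0,"tz":0,"ax":0,"ay":0,"az":0}]'
python3 - <<'E'
from h import *
show('side','s16',(290,120,160,140),4); show('top','t16',(340,140,140,120),4);print(observe()['eef_pos'],observe()['opening'])
E
```

```text
time: 17.72
eef_pos: [562.2, -312.0, 92.6]
ee_rot: [[0.323, 0.946, -0.001], [0.946, -0.323, 0.0], [0.0, -0.001, -1.0]]
contact_force: [-0.8, -0.7, -0.6]
opening: 46.4
time: 18.13
eef_pos: [560.6, -312.5, 40.2]
ee_rot: [[0.325, 0.946, -0.0], [0.946, -0.325, 0.0], [-0.0, -0.0, -1.0]]
contact_force: [0.4, -0.6, -0.1]
opening: 46.5
[ 561.6267162  -312.84498418   41.06826043] 46.51090937691409
```

View pics/s16.png

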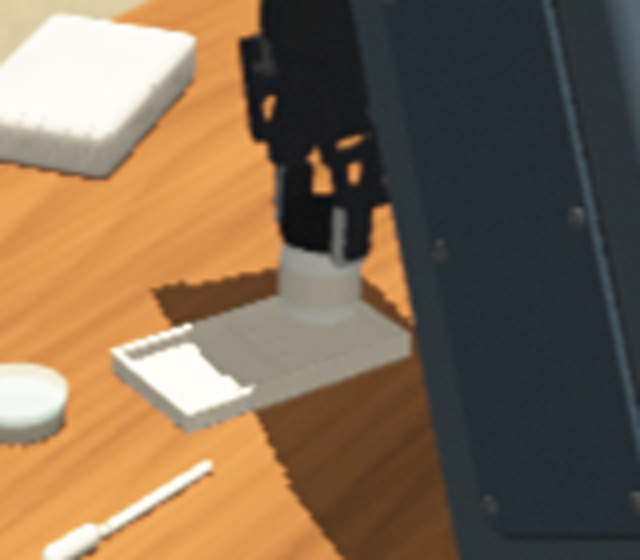

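View pics/t16.png

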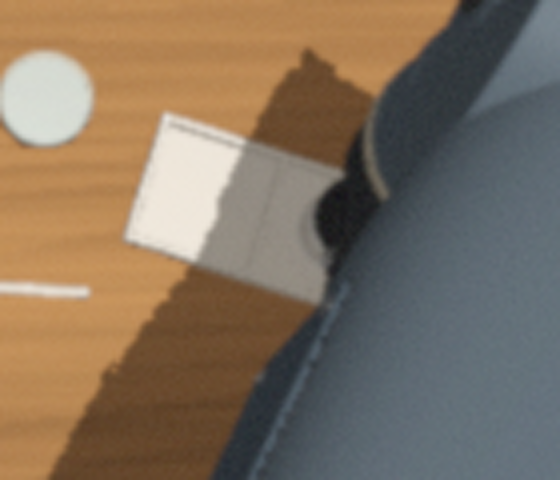

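```bash
python3 -m creep '[{"tx":0,"ty":0,"tz":1.2,"ax":0,"ay":0,"az":0},{"tx":0,"ty":0,"tz":0.7,"ax":0,"ay":0,"az":0},{"tx":0,"ty":0,"tz":0.3,"ax":0,"ay":0,"az":0},{"tx":0,"ty":0,"tz":0.1,"ax":0,"ay":0,"az":0},{"tx":0,"ty":0,"tz":0,"ax":0,"ay":0,"az":0},{"tx":0,"ty":0,"tz":0,"ax":0,"ay":0,"az":0}]'
python3 - <<'E'
from h import *
show('side','s17',(290,120,160,140),4);print(observe()['eef_pos'],observe()['contact_force'])
E
```

```text
time: 18.73
eef_pos: [561.4, -312.5, 18.0]
ee_rot: [[0.325, 0.946, 0.001], [0.946, -0.325, -0.001], [-0.0, 0.001, -1.0]]
contact_force: [-4.9, 3.2, 12.5]
opening: 46.6
[ 561.3676852  -312.54446203   17.99740389] [-4.8218303   2.72051343 13.37255047]
```

View pics/s17.png

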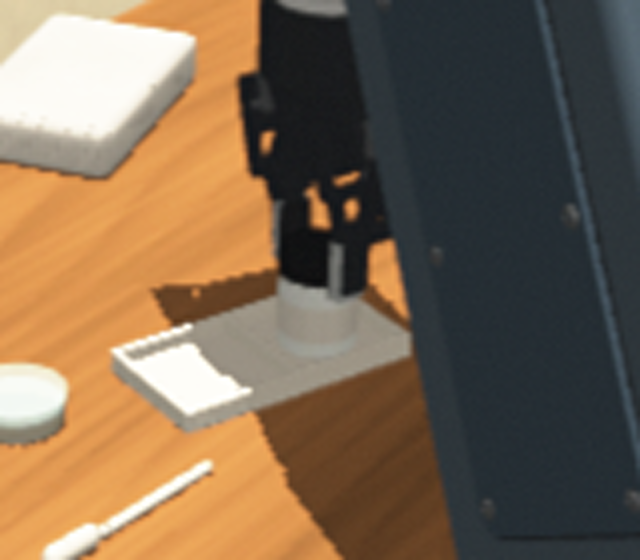

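Touching the bay floor at 13 N. I'll release and rise.

```bash
python3 -m creep '[{"tx":0,"ty":0,"tz":0,"ax":0,"ay":0,"az":0},{"tx":0,"ty":0,"tz":0,"ax":0,"ay":0,"az":0},{"tx":0,"ty":0,"tz":0,"ax":0,"ay":0,"az":0},{"tx":0,"ty":0,"tz":0,"ax":0,"ay":0,"az":0}]' 0.22
python3 -m creep '[{"tx":0,"ty":0,"tz":-1,"ax":0,"ay":0,"az":0},{"tx":0,"ty":0,"tz":-3,"ax":0,"ay":0,"az":0},{"tx":0,"ty":0,"tz":-4,"ax":0,"ay":0,"az":0},{"tx":0,"ty":0,"tz":-4,"ax":0,"ay":0,"az":0},{"tx":0,"ty":0,"tz":-2.5,"ax":0,"ay":0,"az":0},{"tx":0,"ty":0,"tz":0,"ax":0,"ay":0,"az":0}]'
python3 - <<'E'
from h import *
show('side','s18',(290,120,160,140),4);s=observe();print(s['eef_pos'],s['opening'])
print(s['ee_rot'][:2,:2].T@(np.array([365.5,285])-[561.3,-312.5])/10)
E
```

```text
time: 19.12
eef_pos: [561.3, -312.4, 16.6]
ee_rot: [[0.325, 0.946, 0.0], [0.946, -0.325, -0.0], [-0.0, 0.0, -1.0]]
contact_force: [0.1, 0.1, 0.5]
opening: 66.6
time: 19.62
eef_pos: [563.4, -313.6, 168.6]
ee_rot: [[0.325, 0.946, 0.008], [0.946, -0.325, -0.004], [-0.002, 0.009, -1.0]]
contact_force: [0.5, -0.6, 0.5]
opening: 66.8
[ 562.69932118 -313.18835009  165.47335124] 66.5330998417535
[ 50.15182762 -37.92311182]
```

View pics/s18.png

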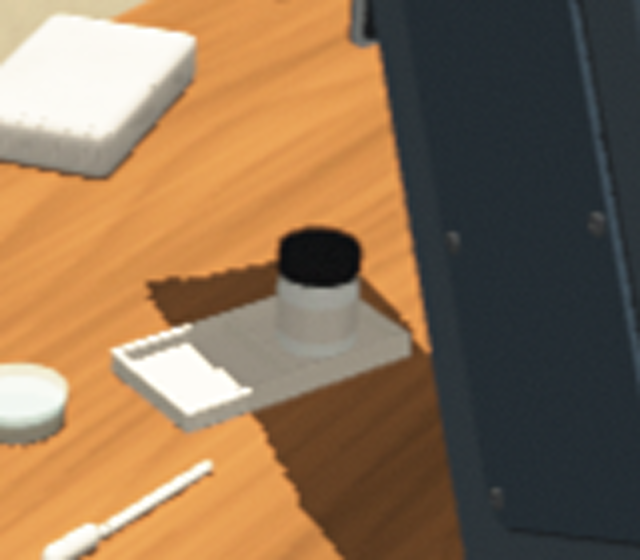

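```bash
python3 -m creep '[{"tx":2.786,"ty":-2.107,"tz":0,"ax":0,"ay":0,"az":0},{"tx":2.786,"ty":-2.107,"tz":0,"ax":0,"ay":0,"az":0},{"tx":2.786,"ty":-2.107,"tz":0,"ax":0,"ay":0,"az":0},{"tx":2.786,"ty":-2.107,"tz":0,"ax":0,"ay":0,"az":0},{"tx":2.786,"ty":-2.107,"tz":0,"ax":0,"ay":0,"az":0},{"tx":2.786,"ty":-2.107,"tz":0,"ax":0,"ay":0,"az":0},{"tx":2.786,"ty":-2.107,"tz":0,"ax":0,"ay":0,"az":0},{"tx":2.786,"ty":-2.107,"tz":0,"ax":0,"ay":0,"az":0},{"tx":2.786,"ty":-2.107,"tz":0,"ax":0,"ay":0,"az":0}]'
python3 -m creep '[{"tx":2.786,"ty":-2.107,"tz":0,"ax":0,"ay":0,"az":0},{"tx":2.786,"ty":-2.107,"tz":0,"ax":0,"ay":0,"az":0},{"tx":2.786,"ty":-2.107,"tz":0,"ax":0,"ay":0,"az":0},{"tx":2.786,"ty":-2.107,"tz":0,"ax":0,"ay":0,"az":0},{"tx":2.786,"ty":-2.107,"tz":0,"ax":0,"ay":0,"az":0},{"tx":2.786,"ty":-2.107,"tz":0,"ax":0,"ay":0,"az":0},{"tx":2.786,"ty":-2.107,"tz":0,"ax":0,"ay":0,"az":0},{"tx":2.786,"ty":-2.107,"tz":0,"ax":0,"ay":0,"az":0},{"tx":2.786,"ty":-2.107,"tz":0,"ax":0,"ay":0,"az":0},{"tx":0,"ty":0,"tz":0,"ax":0,"ay":0,"az":0},{"tx":0,"ty":0,"tz":0,"ax":0,"ay":0,"az":0},{"tx":0,"ty":0,"tz":0,"ax":0,"ay":0,"az":0}]'
python3 - <<'E'
from h import *
show('side','s19',(150,220,200,220),2.7);s=observe();print(s['eef_pos'],s['opening'])
E
```

```text
time: 20.42
eef_pos: [461.8, -12.3, 161.0]
ee_rot: [[0.325, 0.946, -0.001], [0.946, -0.325, 0.0], [-0.0, -0.001, -1.0]]
contact_force: [-0.4, 0.9, 0.0]
opening: 66.4
time: 21.42
eef_pos: [365.0, 284.6, 161.1]
ee_rot: [[0.324, 0.946, -0.001], [0.946, -0.324, -0.001], [-0.001, -0.0, -1.0]]
contact_force: [0.7, -1.6, -0.5]
opening: 66.5
[365.29935548 284.22016549 161.17860429] 66.82072145013873
```

View pics/s19.png

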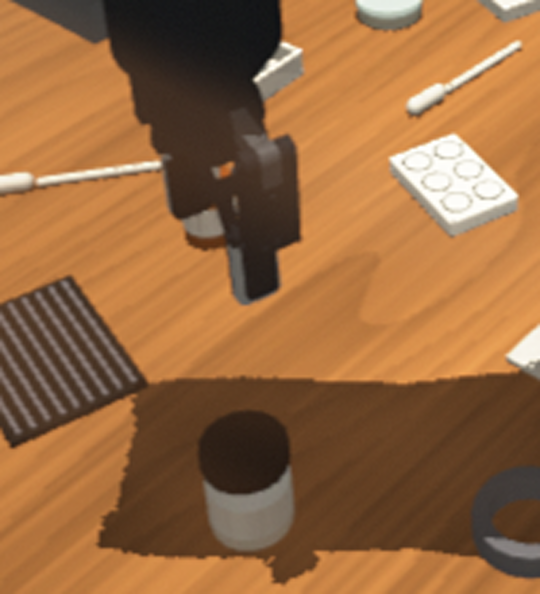

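```bash
python3 -m creep '[{"tx":0.05,"ty":0,"tz":2,"ax":0,"ay":0,"az":0},{"tx":0,"ty":0,"tz":3,"ax":0,"ay":0,"az":0},{"tx":0,"ty":0,"tz":3,"ax":0,"ay":0,"az":0},{"tx":0,"ty":0,"tz":2.5,"ax":0,"ay":0,"az":0},{"tx":0,"ty":0,"tz":2,"ax":0,"ay":0,"az":0},{"tx":0,"ty":0,"tz":0.8,"ax":0,"ay":0,"az":0},{"tx":0,"ty":0,"tz":0,"ax":0,"ay":0,"az":0},{"tx":0,"ty":0,"tz":0,"ax":0,"ay":0,"az":0}]'
python3 - <<'E'
from h import *
show('side','s20',(180,280,140,160),3.5)
E
```

```text
time: 22.13
eef_pos: [365.9, 285.1, 29.1]
ee_rot: [[0.326, 0.945, 0.0], [0.945, -0.326, -0.0], [0.0, 0.0, -1.0]]
contact_force: [0.2, -0.0, 1.1]
opening: 66.6
```

View pics/s20.png

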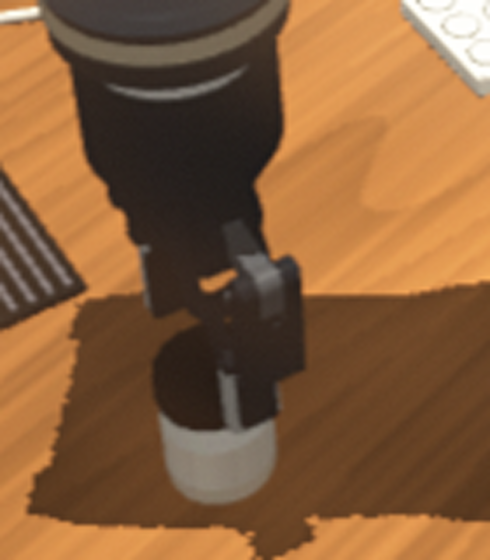

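Fingers straddle the lid (fingertips at (150,310) and (240,430) in the crop). I'll lower and grip.

```bash
python3 -m creep '[{"tx":0,"ty":0,"tz":0.9,"ax":0,"ay":0,"az":0},{"tx":0,"ty":0,"tz":0.7,"ax":0,"ay":0,"az":0},{"tx":0,"ty":0,"tz":0,"ax":0,"ay":0,"az":0},{"tx":0,"ty":0,"tz":0,"ax":0,"ay":0,"az":0}]'
python3 -m creep '[{"tx":0,"ty":0,"tz":0,"ax":0,"ay":0,"az":0},{"tx":0,"ty":0,"tz":0,"ax":0,"ay":0,"az":0},{"tx":0,"ty":0,"tz":0,"ax":0,"ay":0,"az":0},{"tx":0,"ty":0,"tz":0,"ax":0,"ay":0,"az":0},{"tx":0,"ty":0,"tz":0,"ax":0,"ay":0,"az":0}]' 1 50
python3 -m creep '[{"tx":0,"ty":0,"tz":-1,"ax":0,"ay":0,"az":0},{"tx":0,"ty":0,"tz":-3,"ax":0,"ay":0,"az":0},{"tx":0,"ty":0,"tz":-4,"ax":0,"ay":0,"az":0},{"tx":0,"ty":0,"tz":-2.5,"ax":0,"ay":0,"az":0},{"tx":0,"ty":0,"tz":0,"ax":0,"ay":0,"az":0},{"tx":0,"ty":0,"tz":0,"ax":0,"ay":0,"az":0}]'
python3 - <<'E'
from h import *
show('side','s21',(150,220,200,220),2.7)
s=observe();print(s['ee_rot'][:2,:2].T@(np.array([585.4,-242.6])-s['eef_pos'][:2])/10)
E
```

```text
time: 22.52
eef_pos: [365.3, 285.4, 12.2]
ee_rot: [[0.325, 0.946, -0.001], [0.946, -0.325, -0.0], [-0.001, -0.0, -1.0]]
contact_force: [0.1, -0.1, 0.4]
opening: 66.9
time: 22.93
eef_pos: [365.7, 285.8, 13.0]
ee_rot: [[0.325, 0.946, 0.001], [0.946, -0.325, 0.001], [0.001, 0.0, -1.0]]
contact_force: [-0.5, -0.1, 6.7]
opening: 46.3
time: 23.43
eef_pos: [366.4, 286.3, 118.8]
ee_rot: [[0.325, 0.946, 0.002], [0.946, -0.325, 0.002], [0.003, 0.002, -1.0]]
contact_force: [0.1, -0.4, -1.6]
opening: 46.4
[-42.82568026  37.94436707]
```

View pics/s21.png

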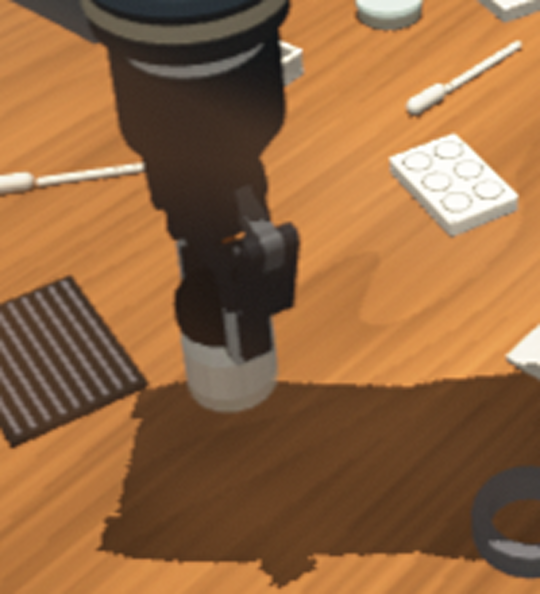

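```bash
python3 -m creep '[{"tx":-2.677,"ty":2.371,"tz":0,"ax":0,"ay":0,"az":0},{"tx":-2.677,"ty":2.371,"tz":0,"ax":0,"ay":0,"az":0},{"tx":-2.677,"ty":2.371,"tz":0,"ax":0,"ay":0,"az":0},{"tx":-2.677,"ty":2.371,"tz":0,"ax":0,"ay":0,"az":0},{"tx":-2.677,"ty":2.371,"tz":0,"ax":0,"ay":0,"az":0},{"tx":-2.677,"ty":2.371,"tz":0,"ax":0,"ay":0,"az":0},{"tx":-2.677,"ty":2.371,"tz":0,"ax":0,"ay":0,"az":0},{"tx":-2.677,"ty":2.371,"tz":0,"ax":0,"ay":0,"az":0}]'
python3 -m creep '[{"tx":-2.677,"ty":2.371,"tz":0,"ax":0,"ay":0,"az":0},{"tx":-2.677,"ty":2.371,"tz":0,"ax":0,"ay":0,"az":0},{"tx":-2.677,"ty":2.371,"tz":0,"ax":0,"ay":0,"az":0},{"tx":-2.677,"ty":2.371,"tz":0,"ax":0,"ay":0,"az":0},{"tx":-2.677,"ty":2.371,"tz":0,"ax":0,"ay":0,"az":0},{"tx":-2.677,"ty":2.371,"tz":0,"ax":0,"ay":0,"az":0},{"tx":-2.677,"ty":2.371,"tz":0,"ax":0,"ay":0,"az":0},{"tx":-2.677,"ty":2.371,"tz":0,"ax":0,"ay":0,"az":0},{"tx":0,"ty":0,"tz":0,"ax":0,"ay":0,"az":0},{"tx":0,"ty":0,"tz":0,"ax":0,"ay":0,"az":0},{"tx":0,"ty":0,"tz":0,"ax":0,"ay":0,"az":0}]'
python3 - <<'E'
from h import *
show('side','s22',(270,100,180,160),4)
s=observe();print(s['eef_pos'],s['ee_rot'][:2,:2].T@(np.array([585.4,-242.6])-s['eef_pos'][:2])/10)
E
```

```text
time: 24.15
eef_pos: [474.7, 19.6, 116.1]
ee_rot: [[0.325, 0.946, -0.002], [0.946, -0.325, -0.0], [-0.001, -0.002, -1.0]]
contact_force: [1.3, 1.1, -0.7]
opening: 46.5
time: 25.07
eef_pos: [584.4, -242.2, 115.9]
ee_rot: [[0.325, 0.946, -0.002], [0.946, -0.325, 0.001], [0.0, -0.003, -1.0]]
contact_force: [-0.8, 0.0, -0.5]
opening: 46.3
[ 584.49714394 -241.78593147  116.47261118] [-0.04772548  0.11180694]
```

View pics/s22.png

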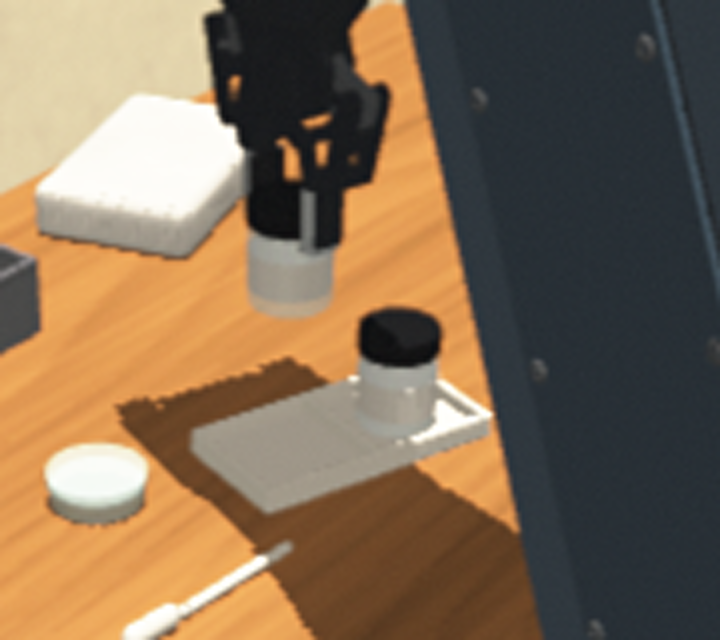

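```bash
python3 -m creep '[{"tx":-0.05,"ty":0,"tz":2.5,"ax":0,"ay":0,"az":0},{"tx":0,"ty":0,"tz":2.8,"ax":0,"ay":0,"az":0},{"tx":0,"ty":0,"tz":1.8,"ax":0,"ay":0,"az":0},{"tx":0,"ty":0,"tz":0.5,"ax":0,"ay":0,"az":0},{"tx":0,"ty":0,"tz":0,"ax":0,"ay":0,"az":0},{"tx":0,"ty":0,"tz":0,"ax":0,"ay":0,"az":0}]'
python3 - <<'E'
from h import *
show('side','s23',(270,100,180,160),4)
E
```

```text
time: 25.62
eef_pos: [585.4, -242.7, 42.6]
ee_rot: [[0.324, 0.946, 0.001], [0.946, -0.324, -0.0], [-0.0, 0.001, -1.0]]
contact_force: [0.2, -0.5, 0.4]
opening: 46.3
```

View pics/s23.png

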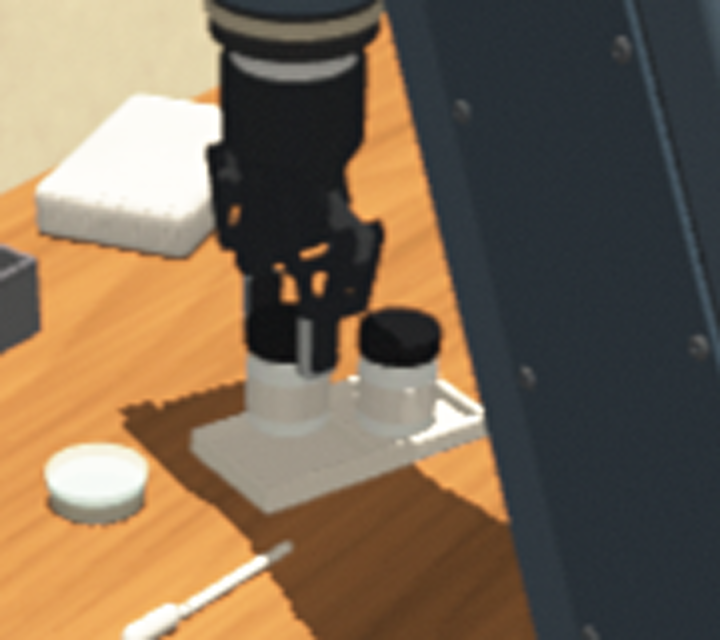

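```bash
python3 -m creep '[{"tx":0,"ty":0,"tz":1.2,"ax":0,"ay":0,"az":0},{"tx":0,"ty":0,"tz":0.9,"ax":0,"ay":0,"az":0},{"tx":0,"ty":0,"tz":0.3,"ax":0,"ay":0,"az":0},{"tx":0,"ty":0,"tz":0.1,"ax":0,"ay":0,"az":0},{"tx":0,"ty":0,"tz":0,"ax":0,"ay":0,"az":0},{"tx":0,"ty":0,"tz":0,"ax":0,"ay":0,"az":0}]'
```

```text
time: 26.17
eef_pos: [585.3, -243.3, 17.1]
ee_rot: [[0.325, 0.946, 0.001], [0.946, -0.325, -0.0], [-0.0, 0.001, -1.0]]
contact_force: [-1.2, 1.0, 3.3]
opening: 46.3
```

```bash
python3 -m creep '[{"tx":0,"ty":0,"tz":0,"ax":0,"ay":0,"az":0},{"tx":0,"ty":0,"tz":0,"ax":0,"ay":0,"az":0},{"tx":0,"ty":0,"tz":0,"ax":0,"ay":0,"az":0},{"tx":0,"ty":0,"tz":0,"ax":0,"ay":0,"az":0}]' 0.22
python3 -m creep '[{"tx":0,"ty":0,"tz":-1,"ax":0,"ay":0,"az":0},{"tx":0,"ty":0,"tz":-3,"ax":0,"ay":0,"az":0},{"tx":0,"ty":0,"tz":-4,"ax":0,"ay":0,"az":0},{"tx":0,"ty":0,"tz":-4,"ax":0,"ay":0,"az":0},{"tx":0,"ty":0,"tz":-2.5,"ax":0,"ay":0,"az":0},{"tx":0,"ty":0,"tz":0,"ax":0,"ay":0,"az":0}]'
python3 - <<'E'
from h import *
show('side','s24',(270,100,180,160),4);show('top','t24',(200,120,300,180),2.6)
for c in('top','side'):
  capture(c)
  for n,p0,n2 in(('plate_center',[458,-2,-19],0),('mat',[551,278,-16],0)):
    d=[x for x in cut_out(c,n) if np.hypot(*(ray(c,np.array(x['rect'][:2])+np.array(x['rect'][2:])/2,7)-p0[:2]))<30]
    for x in d[:2]: print(c,n,x['score'],[np.round(q,2) for q in fit({c:x['mask']},models[n],p0)])
E
```

```text
time: 26.5
eef_pos: [585.1, -243.2, 16.6]
ee_rot: [[0.325, 0.946, 0.0], [0.946, -0.325, -0.0], [-0.0, 0.0, -1.0]]
contact_force: [0.1, -0.4, -0.4]
opening: 66.5
time: 27.0
eef_pos: [587.4, -244.2, 168.6]
ee_rot: [[0.325, 0.946, 0.008], [0.946, -0.325, -0.003], [-0.001, 0.009, -1.0]]
contact_force: [0.9, -1.0, 0.7]
opening: 66.9
top plate_center 0.6 [array([456.2 ,  -2.66, -18.91]), np.float64(0.05)]
top mat 0.97 [array([550.3 , 278.63, -15.88]), np.float64(0.03)]
side plate_center 0.81 [array([460.42,  -1.73, -20.77]), np.float64(0.08)]
side mat 0.58 [array([553.29, 277.86, -17.11]), np.float64(0.04)]
```

View pics/s24.png

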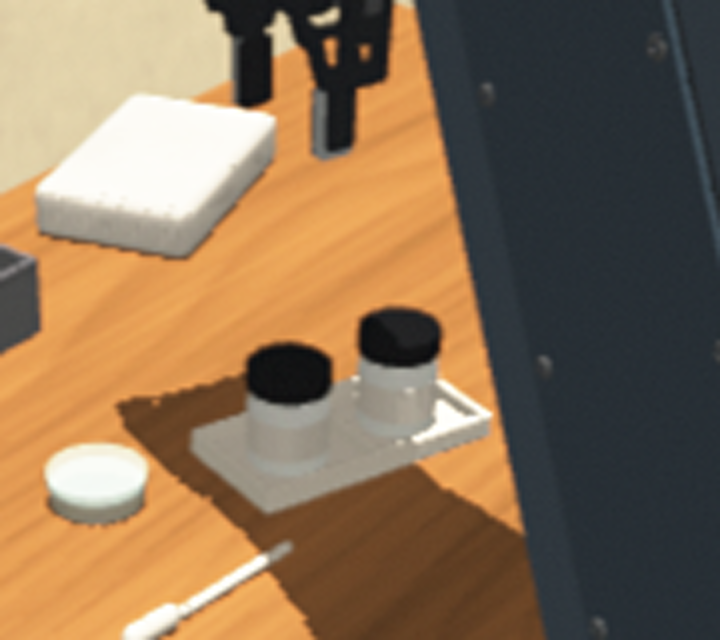

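View pics/t24.png

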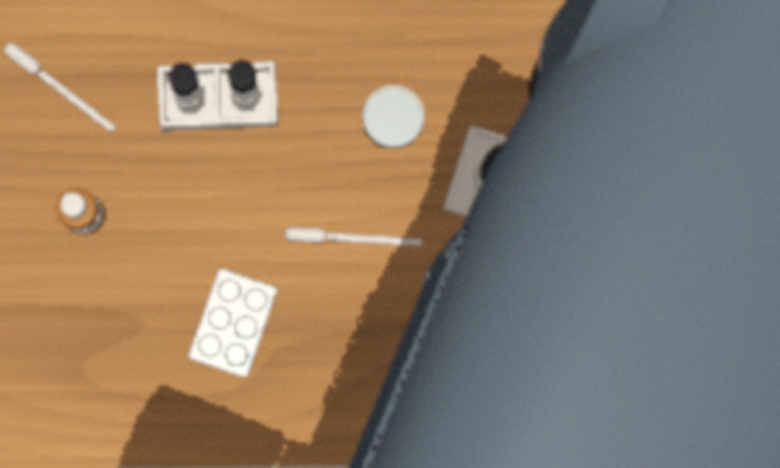

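```bash
python3 -m creep '[{"tx":2.33,"ty":-2.48,"tz":0,"ax":0,"ay":0,"az":0},{"tx":2.33,"ty":-2.48,"tz":0,"ax":0,"ay":0,"az":0},{"tx":2.33,"ty":-2.48,"tz":0,"ax":0,"ay":0,"az":0},{"tx":2.33,"ty":-2.48,"tz":0,"ax":0,"ay":0,"az":0},{"tx":2.33,"ty":-2.48,"tz":0,"ax":0,"ay":0,"az":0},{"tx":2.33,"ty":-2.48,"tz":0,"ax":0,"ay":0,"az":0},{"tx":2.33,"ty":-2.48,"tz":0,"ax":0,"ay":0,"az":0},{"tx":2.33,"ty":-2.48,"tz":0,"ax":0,"ay":0,"az":0}]' 0.1
python3 -m creep '[{"tx":0,"ty":0,"tz":0,"ax":0,"ay":0,"az":-6.86},{"tx":0,"ty":0,"tz":0,"ax":0,"ay":0,"az":-6.86},{"tx":0,"ty":0,"tz":0,"ax":0,"ay":0,"az":-6.86},{"tx":0,"ty":0,"tz":0,"ax":0,"ay":0,"az":-6.86},{"tx":0,"ty":0,"tz":0,"ax":0,"ay":0,"az":-6.86},{"tx":0,"ty":0,"tz":0,"ax":0,"ay":0,"az":-6.86},{"tx":0,"ty":0,"tz":0,"ax":0,"ay":0,"az":-6.86},{"tx":0,"ty":0,"tz":0,"ax":0,"ay":0,"az":-6.86},{"tx":0,"ty":0,"tz":0,"ax":0,"ay":0,"az":-6.86},{"tx":0,"ty":0,"tz":0,"ax":0,"ay":0,"az":-6.86},{"tx":0,"ty":0,"tz":0,"ax":0,"ay":0,"az":-6.86},{"tx":0,"ty":0,"tz":0,"ax":0,"ay":0,"az":-6.86}]'
python3 -m creep '[{"tx":0,"ty":0,"tz":3,"ax":0,"ay":0,"az":-6.86},{"tx":0,"ty":0,"tz":3,"ax":0,"ay":0,"az":0},{"tx":0,"ty":0,"tz":2.5,"ax":0,"ay":0,"az":0},{"tx":0,"ty":0,"tz":0,"ax":0,"ay":0,"az":0},{"tx":0,"ty":0,"tz":0,"ax":0,"ay":0,"az":0}]'
python3 - <<'E'
from h import *
show('side','s25',(240,180,150,150),4)
s=observe();R=s['ee_rot'];print(s['eef_pos'],np.degrees(np.arctan2(R[1,0],R[0,0])),R[:2,:2].T@(np.array([458.3,-2.2])-s['eef_pos'][:2])/10)
E
```

```text
time: 28.07
eef_pos: [456.6, -1.3, 161.1]
ee_rot: [[0.325, 0.946, -0.001], [0.946, -0.325, 0.0], [-0.0, -0.001, -1.0]]
contact_force: [0.9, 0.4, -0.2]
opening: 76.4
time: 29.07
eef_pos: [457.6, -2.5, 161.1]
ee_rot: [[-0.897, 0.443, -0.001], [0.443, 0.897, 0.0], [0.001, -0.0, -1.0]]
contact_force: [-0.3, 0.5, 0.6]
opening: 76.9
time: 29.48
eef_pos: [456.9, -2.5, 76.1]
ee_rot: [[-0.941, 0.338, -0.003], [0.338, 0.941, 0.0], [0.002, -0.001, -1.0]]
contact_force: [0.6, 0.4, 1.6]
opening: 77.1
[458.03501747  -2.49964954  77.32402337] 160.22139340656022 [-0.01479531  0.03716389]
```

View pics/s25.png

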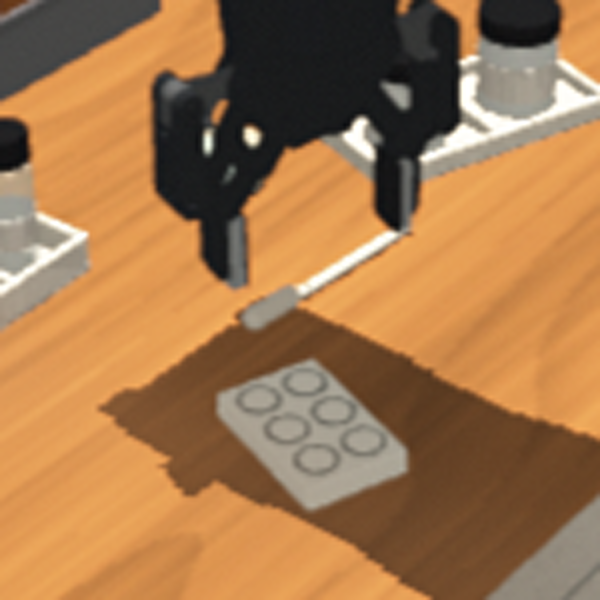

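```bash
python3 -m creep '[{"tx":0,"ty":0,"tz":2.5,"ax":0,"ay":0,"az":0},{"tx":0,"ty":0,"tz":2.5,"ax":0,"ay":0,"az":0},{"tx":0,"ty":0,"tz":1.5,"ax":0,"ay":0,"az":0},{"tx":0,"ty":0,"tz":0.3,"ax":0,"ay":0,"az":0},{"tx":0,"ty":0,"tz":0,"ax":0,"ay":0,"az":0},{"tx":0,"ty":0,"tz":0,"ax":0,"ay":0,"az":0}]' 0.2
python3 - <<'E'
from h import *
show('side','s26',(250,200,130,130),4.5)
s=observe();R=s['ee_rot'];print(s['eef_pos'],s['opening'])
ty=R[:2,1]
for z in (0,10,20,30,40):
  print(z,((proj('side',[[*(s['eef_pos'][:2]+k*34*ty),z] for k in(-1,1)])-[250,200])*4.5).round().tolist())
E
```

```text
time: 30.03
eef_pos: [459.2, -2.5, 10.1]
ee_rot: [[-0.941, 0.338, 0.002], [0.338, 0.941, 0.0], [-0.002, 0.001, -1.0]]
contact_force: [0.2, -0.5, -0.0]
opening: 68.3
[459.26880391  -2.45751771  10.18891426] 67.88098292995657
0 [[371.0, 380.0], [230.0, 434.0]]
10 [[371.0, 361.0], [230.0, 415.0]]
20 [[371.0, 342.0], [229.0, 396.0]]
30 [[371.0, 323.0], [228.0, 377.0]]
40 [[371.0, 304.0], [228.0, 357.0]]
```

View pics/s26.png

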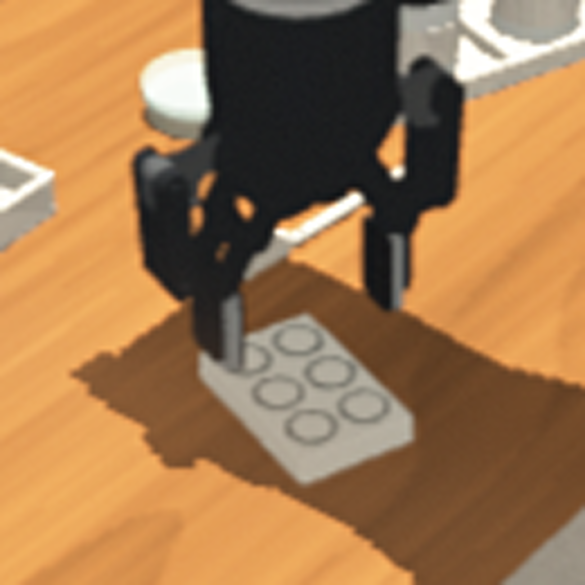

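```bash
python3 -m creep '[{"tx":0,"ty":0,"tz":0.5,"ax":0,"ay":0,"az":0},{"tx":0,"ty":0,"tz":0.4,"ax":0,"ay":0,"az":0},{"tx":0,"ty":0,"tz":0.2,"ax":0,"ay":0,"az":0},{"tx":0,"ty":0,"tz":0,"ax":0,"ay":0,"az":0},{"tx":0,"ty":0,"tz":0,"ax":0,"ay":0,"az":0}]'
python3 -m creep '[{"tx":0,"ty":0,"tz":0.3,"ax":0,"ay":0,"az":0},{"tx":0,"ty":0,"tz":0.2,"ax":0,"ay":0,"az":0},{"tx":0,"ty":0,"tz":0.1,"ax":0,"ay":0,"az":0},{"tx":0,"ty":0,"tz":0,"ax":0,"ay":0,"az":0},{"tx":0,"ty":0,"tz":0,"ax":0,"ay":0,"az":0}]'
python3 - <<'E'
from h import *
show('side','s27',(250,200,130,130),4.5)
s=observe();R=s['ee_rot'];print(s['eef_pos'],s['opening'])
E
```

```text
time: 30.5
eef_pos: [457.8, -2.5, -2.6]
ee_rot: [[-0.941, 0.338, -0.0], [0.338, 0.941, -0.0], [0.0, -0.0, -1.0]]
contact_force: [0.1, 0.4, 0.8]
opening: 68.5
time: 30.92
eef_pos: [457.9, -2.5, -8.6]
ee_rot: [[-0.941, 0.338, -0.0], [0.338, 0.941, -0.0], [0.0, -0.0, -1.0]]
contact_force: [0.4, -1.1, 0.2]
opening: 68.2
[457.9539586   -2.47878051  -8.48297635] 68.0455210200475
```

View pics/s27.png

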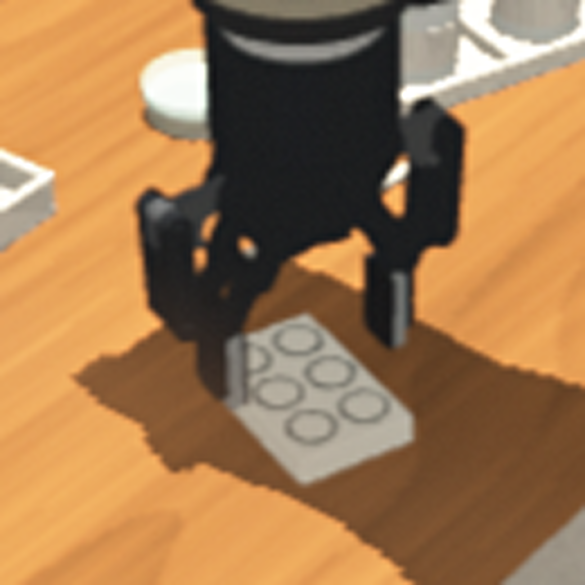

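```bash
python3 -m creep '[{"tx":0,"ty":0,"tz":0.3,"ax":0,"ay":0,"az":0},{"tx":0,"ty":0,"tz":0.2,"ax":0,"ay":0,"az":0},{"tx":0,"ty":0,"tz":0,"ax":0,"ay":0,"az":0},{"tx":0,"ty":0,"tz":0,"ax":0,"ay":0,"az":0}]'
python3 -m creep '[{"tx":0,"ty":0,"tz":0.2,"ax":0,"ay":0,"az":0},{"tx":0,"ty":0,"tz":0.2,"ax":0,"ay":0,"az":0},{"tx":0,"ty":0,"tz":0,"ax":0,"ay":0,"az":0},{"tx":0,"ty":0,"tz":0,"ax":0,"ay":0,"az":0}]'
python3 - <<'E'
from h import *
show('side','s28',(250,200,130,130),4.5)
s=observe();R=s['ee_rot'];print(s['eef_pos'],s['opening'])
E
```

```text
time: 31.3
eef_pos: [457.8, -2.5, -13.7]
ee_rot: [[-0.941, 0.338, -0.0], [0.338, 0.941, 0.0], [0.0, -0.0, -1.0]]
contact_force: [0.5, 1.0, 1.2]
opening: 68.3
time: 31.63
eef_pos: [457.8, -2.5, -17.6]
ee_rot: [[-0.941, 0.338, -0.0], [0.338, 0.941, 0.0], [0.0, -0.0, -1.0]]
contact_force: [-0.4, -0.2, 0.0]
opening: 68.5
[457.88006244  -2.4621632  -17.54783815] 68.34989677715394
```

View pics/s28.png

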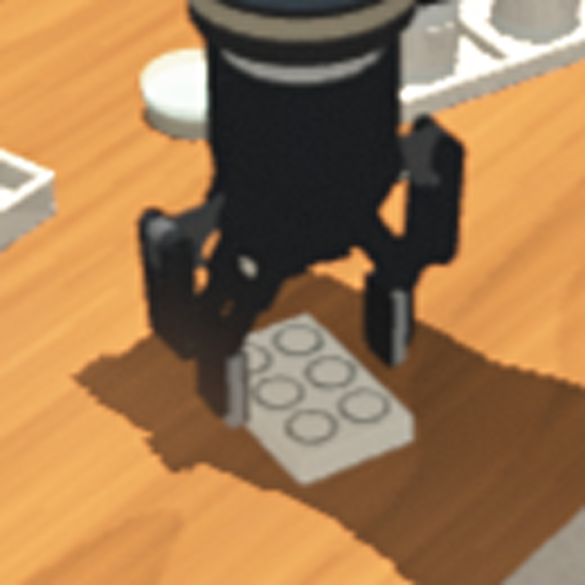

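```bash
python3 -m creep '[{"tx":0,"ty":0,"tz":0,"ax":0,"ay":0,"az":0},{"tx":0,"ty":0,"tz":0,"ax":0,"ay":0,"az":0},{"tx":0,"ty":0,"tz":0,"ax":0,"ay":0,"az":0},{"tx":0,"ty":0,"tz":0,"ax":0,"ay":0,"az":0},{"tx":0,"ty":0,"tz":0,"ax":0,"ay":0,"az":0}]' 1 50
python3 -m creep '[{"tx":0,"ty":0,"tz":-0.8,"ax":0,"ay":0,"az":0},{"tx":0,"ty":0,"tz":-1.5,"ax":0,"ay":0,"az":0},{"tx":0,"ty":0,"tz":-1.5,"ax":0,"ay":0,"az":0},{"tx":0,"ty":0,"tz":0,"ax":0,"ay":0,"az":0},{"tx":0,"ty":0,"tz":0,"ax":0,"ay":0,"az":0}]'
python3 - <<'E'
from h import *
show('side','s29',(250,180,130,130),4.5)
s=observe();R=s['ee_rot'];print(s['eef_pos'],s['opening'])
E
```

```text
time: 32.1
eef_pos: [458.1, -2.5, -17.0]
ee_rot: [[-0.941, 0.338, 0.0], [0.338, 0.941, -0.0], [-0.0, 0.0, -1.0]]
contact_force: [-4.7, -0.6, 11.3]
opening: 51.8
time: 32.52
eef_pos: [458.6, -2.5, 21.1]
ee_rot: [[-0.941, 0.338, 0.002], [0.338, 0.941, -0.0], [-0.002, 0.001, -1.0]]
contact_force: [0.9, -0.1, -1.8]
opening: 51.6
[457.99955297  -2.45213027  20.44488842] 51.736345517789914
```

View pics/s29.png

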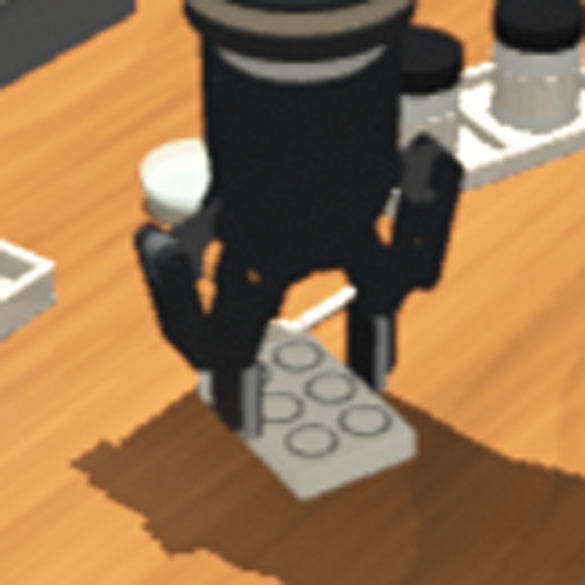

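```bash
python3 -m creep '[{"tx":0,"ty":0,"tz":-2.5,"ax":0,"ay":0,"az":-1.65},{"tx":0,"ty":0,"tz":-3,"ax":0,"ay":0,"az":-1.65},{"tx":0,"ty":0,"tz":-2.5,"ax":0,"ay":0,"az":0},{"tx":0,"ty":0,"tz":0,"ax":0,"ay":0,"az":0},{"tx":0,"ty":0,"tz":0,"ax":0,"ay":0,"az":0}]'
python3 - <<'E'
from h import *
s=observe();R=s['ee_rot'];print(s['eef_pos'],s['opening'],np.degrees(np.arctan2(R[1,0],R[0,0])),R[:2,:2].T@(np.array([551.8,278.3])-s['eef_pos'][:2])/10)
E
```

```text
time: 32.98
eef_pos: [458.5, -2.5, 100.7]
ee_rot: [[-0.959, 0.284, 0.001], [0.284, 0.959, 0.0], [-0.001, 0.0, -1.0]]
contact_force: [0.5, 0.3, -1.3]
opening: 51.8
[458.47855299  -2.45865909 100.6824838 ] 51.80094707882617 163.52381063048534 [-0.98615553 29.56975632]
```

```bash
python3 -m creep '[{"tx":-0.11,"ty":3.28,"tz":0,"ax":0,"ay":0,"az":0},{"tx":-0.11,"ty":3.28,"tz":0,"ax":0,"ay":0,"az":0},{"tx":-0.11,"ty":3.28,"tz":0,"ax":0,"ay":0,"az":0},{"tx":-0.11,"ty":3.28,"tz":0,"ax":0,"ay":0,"az":0},{"tx":-0.11,"ty":3.28,"tz":0,"ax":0,"ay":0,"az":0},{"tx":-0.11,"ty":3.28,"tz":0,"ax":0,"ay":0,"az":0},{"tx":-0.11,"ty":3.28,"tz":0,"ax":0,"ay":0,"az":0},{"tx":-0.11,"ty":3.28,"tz":0,"ax":0,"ay":0,"az":0},{"tx":-0.11,"ty":3.28,"tz":0,"ax":0,"ay":0,"az":0},{"tx":0,"ty":0,"tz":0,"ax":0,"ay":0,"az":0},{"tx":0,"ty":0,"tz":0,"ax":0,"ay":0,"az":0},{"tx":0,"ty":0,"tz":0,"ax":0,"ay":0,"az":0}]'
python3 -m creep '[{"tx":0,"ty":0,"tz":2.5,"ax":0,"ay":0,"az":0},{"tx":0,"ty":0,"tz":2.5,"ax":0,"ay":0,"az":0},{"tx":0,"ty":0,"tz":2.2,"ax":0,"ay":0,"az":0},{"tx":0,"ty":0,"tz":1.2,"ax":0,"ay":0,"az":0},{"tx":0,"ty":0,"tz":0,"ax":0,"ay":0,"az":0},{"tx":0,"ty":0,"tz":0,"ax":0,"ay":0,"az":0},{"tx":0,"ty":0,"tz":0,"ax":0,"ay":0,"az":0}]'
python3 - <<'E'
from h import *
show('side','s30',(90,250,160,160),4);show('top','t30',(110,140,130,120),4)
s=observe();R=s['ee_rot'];print(s['eef_pos'],s['opening'],np.degrees(np.arctan2(R[1,0],R[0,0])))
E
```

```text
time: 33.98
eef_pos: [550.2, 277.2, 98.6]
ee_rot: [[-0.959, 0.283, -0.003], [0.283, 0.959, -0.001], [0.002, -0.002, -1.0]]
contact_force: [-0.4, -0.1, -1.7]
opening: 52.2
time: 34.57
eef_pos: [551.6, 277.4, 17.4]
ee_rot: [[-0.959, 0.284, 0.001], [0.284, 0.959, 0.0], [-0.001, 0.001, -1.0]]
contact_force: [0.2, 0.3, -2.1]
opening: 51.0
[551.84602571 277.85644996  17.75547248] 51.51414869321645 163.51006922091105
```

View pics/s30.png

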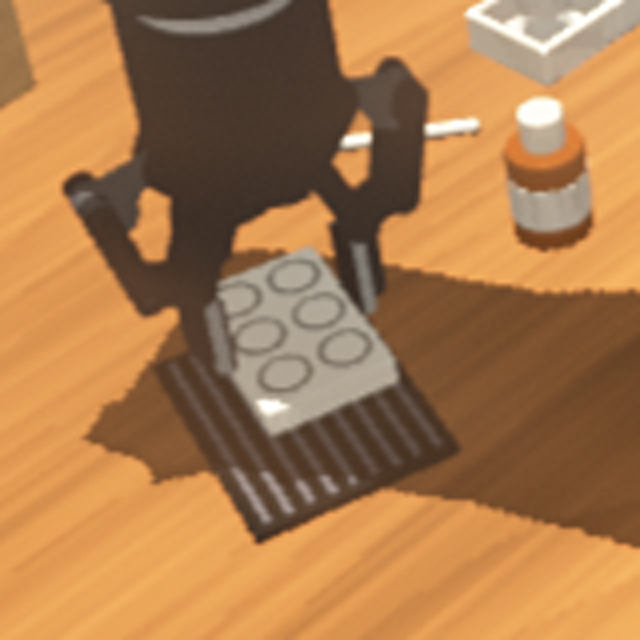

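View pics/t30.png

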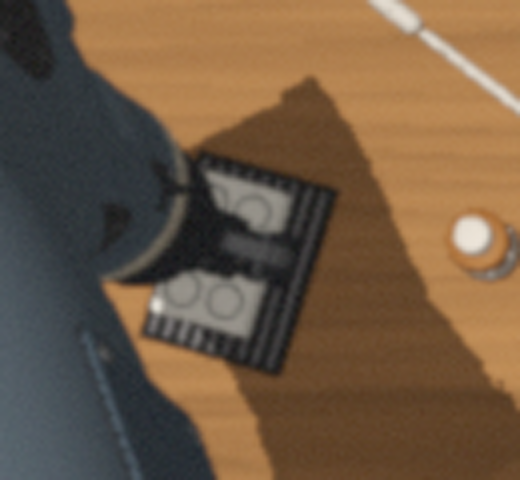

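Run:
```python
from h import *
s=observe()
for z0 in(33,35,37):
  P=place(box(84,54,14,z0),[551.8,277.9,-16.5]);print(z0);print(np.c_[P.round(),((proj('side',P)-[90,250])*4).round()].astype(int).tolist())
P=place(box(116,86,5),[551.8,278.3,-16.5]);print(((proj('side',P)-[90,250])*4).round().astype(int).tolist())
```

```text
33
[[504, 264, 33, 397, 385], [504, 264, 47, 392, 359], [519, 316, 33, 267, 442], [519, 316, 47, 261, 416], [584, 240, 33, 312, 270], [584, 240, 47, 307, 244], [600, 292, 33, 188, 320], [600, 292, 47, 182, 295]]
35
[[504, 264, 35, 396, 381], [504, 264, 49, 391, 355], [519, 316, 35, 266, 438], [519, 316, 49, 260, 412], [584, 240, 35, 312, 266], [584, 240, 49, 307, 241], [600, 292, 35, 187, 317], [600, 292, 49, 181, 291]]
37
[[504, 264, 37, 395, 377], [504, 264, 51, 390, 351], [519, 316, 37, 265, 434], [519, 316, 51, 259, 408], [584, 240, 37, 311, 262], [584, 240, 51, 306, 237], [600, 292, 37, 186, 313], [600, 292, 51, 180, 288]]
[[460, 451], [459, 442], [257, 545], [255, 536], [343, 293], [342, 284], [151, 373], [149, 364]]
```

```bash
python3 -m creep '[{"tx":0,"ty":0.1,"tz":1,"ax":0,"ay":0,"az":0},{"tx":0,"ty":0,"tz":0.8,"ax":0,"ay":0,"az":0},{"tx":0,"ty":0,"tz":0.5,"ax":0,"ay":0,"az":0},{"tx":0,"ty":0,"tz":0.3,"ax":0,"ay":0,"az":0},{"tx":0,"ty":0,"tz":0,"ax":0,"ay":0,"az":0},{"tx":0,"ty":0,"tz":0,"ax":0,"ay":0,"az":0}]'
python3 -m creep '[{"tx":0,"ty":0,"tz":0.15,"ax":0,"ay":0,"az":0},{"tx":0,"ty":0,"tz":0.1,"ax":0,"ay":0,"az":0},{"tx":0,"ty":0,"tz":0,"ax":0,"ay":0,"az":0},{"tx":0,"ty":0,"tz":0,"ax":0,"ay":0,"az":0}]'
```

```text
time: 35.17
eef_pos: [551.3, 278.7, -9.7]
ee_rot: [[-0.959, 0.283, -0.0], [0.283, 0.959, -0.0], [0.0, -0.0, -1.0]]
contact_force: [-0.2, 0.6, -1.3]
opening: 51.6
time: 35.5
eef_pos: [551.6, 278.9, -11.8]
ee_rot: [[-0.959, 0.283, 0.0], [0.283, 0.959, 0.0], [-0.0, 0.0, -1.0]]
contact_force: [-0.1, 0.8, 0.0]
opening: 51.6
```

```bash
python3 -m creep '[{"tx":0,"ty":0,"tz":0.06,"ax":0,"ay":0,"az":0},{"tx":0,"ty":0,"tz":0.04,"ax":0,"ay":0,"az":0},{"tx":0,"ty":0,"tz":0,"ax":0,"ay":0,"az":0},{"tx":0,"ty":0,"tz":0,"ax":0,"ay":0,"az":0}]'
python3 - <<'E'
from h import *
show('side','s31',(90,250,160,160),4)
E
```

```text
time: 35.83
eef_pos: [551.6, 278.9, -11.9]
ee_rot: [[-0.959, 0.284, 0.001], [0.284, 0.959, 0.0], [-0.001, 0.001, -1.0]]
contact_force: [-5.1, -1.8, 14.1]
opening: 51.7
```

View pics/s31.png

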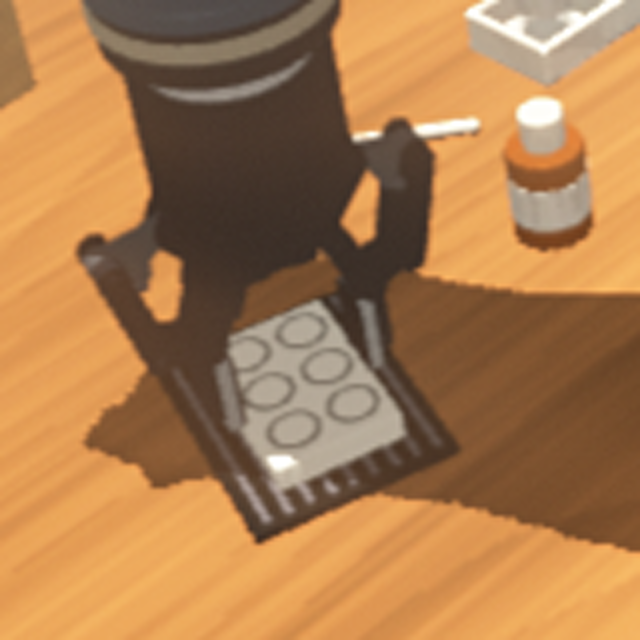

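Plate seated on the mat (14 N contact). I'll release it gently, rise and check.

```bash
python3 -m creep '[{"tx":0,"ty":0,"tz":0,"ax":0,"ay":0,"az":0},{"tx":0,"ty":0,"tz":0,"ax":0,"ay":0,"az":0},{"tx":0,"ty":0,"tz":0,"ax":0,"ay":0,"az":0},{"tx":0,"ty":0,"tz":0,"ax":0,"ay":0,"az":0}]' 0.2
python3 -m creep '[{"tx":0,"ty":0,"tz":-1,"ax":0,"ay":0,"az":0},{"tx":0,"ty":0,"tz":-3,"ax":0,"ay":0,"az":0},{"tx":0,"ty":0,"tz":-4,"ax":0,"ay":0,"az":0},{"tx":0,"ty":0,"tz":-4,"ax":0,"ay":0,"az":0},{"tx":0,"ty":0,"tz":-3,"ax":0,"ay":0,"az":0},{"tx":0,"ty":-3.5,"tz":0,"ax":0,"ay":0,"az":0},{"tx":0,"ty":-3.5,"tz":0,"ax":0,"ay":0,"az":0},{"tx":0,"ty":-3.5,"tz":0,"ax":0,"ay":0,"az":0},{"tx":0,"ty":-3.5,"tz":0,"ax":0,"ay":0,"az":0},{"tx":0,"ty":-3.5,"tz":0,"ax":0,"ay":0,"az":0},{"tx":0,"ty":-3.5,"tz":0,"ax":0,"ay":0,"az":0},{"tx":0,"ty":-3.5,"tz":0,"ax":0,"ay":0,"az":0}]'
python3 -m creep '[{"tx":0,"ty":-3.5,"tz":0,"ax":0,"ay":0,"az":0},{"tx":0,"ty":-3.5,"tz":0,"ax":0,"ay":0,"az":0},{"tx":0,"ty":-3.5,"tz":0,"ax":0,"ay":0,"az":0},{"tx":0,"ty":-3.5,"tz":0,"ax":0,"ay":0,"az":0},{"tx":0,"ty":0,"tz":0,"ax":0,"ay":0,"az":0}]'
python3 - <<'E'
from h import *
show('side','s32',(90,100,350,300),2);show('top','t32',(110,120,350,230),2.2)
M=dict(models);M['plate_center']=box(84,54,14,5)
for c in('top','side'):
  im=capture(c).astype(int)
  # white plate by threshold near mat
  P=proj(c,place(box(150,120,20),[551.8,278.3,-16.5]))
  roi=np.zeros((480,640),np.uint8);cv2.fillConvexPoly(roi,cv2.convexHull(P.astype(np.int32)),1)
  w=((im.min(2)>125)&(roi>0)).astype(np.uint8)
  w=cv2.morphologyEx(w,cv2.MORPH_OPEN,np.ones((5,5)))
  print(c,'thr plate',w.sum(),[np.round(q,2) for q in fit({c:w>0},M['plate_center'],[551.8,278.3,-16.5])])
  for n in('plate_center','mat'):
    for x in cut_out(c,n)[:1]:
      m=x['mask'].astype(np.uint8)
      if n=='mat': m=cv2.morphologyEx(m|w,cv2.MORPH_CLOSE,np.ones((5,5)))
      print(c,n,round(x['score'],2),[np.round(q,2) for q in fit({c:m>0},M[n],[551.8,278.3,-16.5])])
E
```

```text
time: 36.22
eef_pos: [551.4, 278.8, -13.1]
ee_rot: [[-0.959, 0.284, -0.0], [0.284, 0.959, -0.0], [0.0, -0.0, -1.0]]
contact_force: [0.1, 0.5, 1.1]
opening: 68.5
time: 37.22
eef_pos: [481.2, 42.4, 137.8]
ee_rot: [[-0.959, 0.283, 0.001], [0.283, 0.959, 0.0], [-0.001, 0.0, -1.0]]
contact_force: [0.4, -0.3, -0.8]
opening: 68.5
time: 37.63
eef_pos: [440.7, -94.8, 137.9]
ee_rot: [[-0.958, 0.288, 0.0], [0.288, 0.958, -0.001], [-0.001, -0.001, -1.0]]
contact_force: [0.5, 1.4, -1.1]
opening: 68.1
top thr plate 919 [array([550.44, 278.88, -15.51]), np.float64(0.06)]
top plate_center 0.87 [array([549.78, 278.16, -18.62]), np.float64(0.12)]
top mat 0.68 [array([550.01, 277.62, -16.3 ]), np.float64(0.03)]
side thr plate 1471 [array([552.83, 278.01, -16.81]), np.float64(0.05)]
side plate_center 0.61 [array([553.59, 278.43, -17.88]), np.float64(0.11)]
side mat 0.73 [array([552.77, 278.  , -17.47]), np.float64(0.05)]
```

View pics/s32.png

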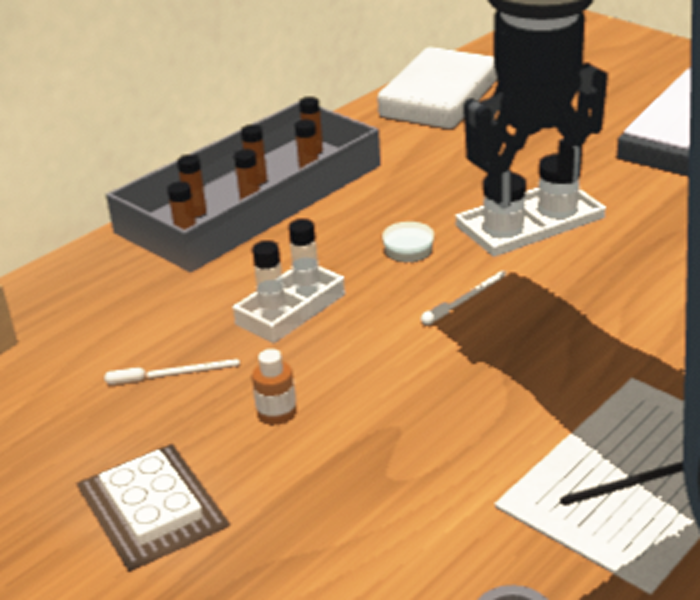

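View pics/t32.png

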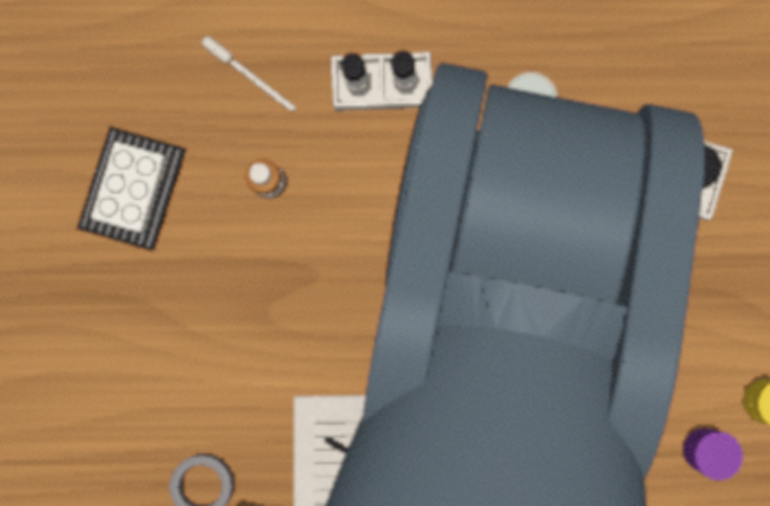

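```bash
python3 -m creep '[{"tx":0,"ty":0,"tz":-1,"ax":0,"ay":0,"az":0},{"tx":0,"ty":0,"tz":0,"ax":0,"ay":0,"az":0},{"tx":0,"ty":0,"tz":0,"ax":0,"ay":0,"az":0},{"tx":0,"ty":0,"tz":0,"ax":0,"ay":0,"az":0}]'
python3 -c "
from plant import *
print(job_done())"
```

```text
time: 38.37
eef_pos: [442.3, -90.1, 146.7]
ee_rot: [[-0.959, 0.283, -0.0], [0.283, 0.959, 0.0], [0.0, 0.0, -1.0]]
contact_force: [0.0, 0.9, -0.1]
opening: 68.1
the job is handed in; nothing more can be done
None
```

I placed both vials upright in the small rack, then both black-lidded jars upright in the large tray, one per bay. Last, I laid the spot plate flat with its wells up in the middle of the mat. I handed the job in at about 38 s of robot time.

- **Final pictures:** Both vials and both jars stand in their bays, and the amber bottle and dish look unmoved. The purple and yellow look-alikes were not touched.
- **Plate on the mat:** By thresholding and shape fit, the plate is centred to about 1 mm and aligned to about 1°. The network's own plate masks fit less well and differ from the mat by up to about 2.3°.
- **Camera disagreement:** The two cameras differed by 2 to 4 mm in x throughout, so I used averages.
- **Fingertip height:** In the pictures the fingertips sat 20 to 35 mm above the reported TCP. I set the grasp heights by picture and force, so the TCP read below zero when I gripped and set down the plate.
- **Forces:** No wrist force reading I took was above about 15 N.

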